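# Scribe a line round a clamped template

### The arm

A 6-joint arm with a two-finger parallel gripper is mounted at the origin on the work surface. World frame = base frame: x ahead of the robot, y to its left, z up, the work surface at z = 0. Lengths are in mm, angles in rad, forces in N, time in s.
With the tool pointing down it reaches from about 350 to 975 mm from the base axis. Payload 7.1 kg.
Tool frame: the origin (TCP) lies between the finger pads; the fingertips stand 8 mm ahead of it and the grasp point (between the pads) lies 11 mm behind it; x points along the fingers, y is the direction in which the jaws open and shut, and the axes are right-handed (so a half turn about x gives the same grasp; the last joint's range is limited). The gripper opens to 88 mm and grips with 3 to 60 N. Pads are 20 mm wide; open, the fingers measure 115 mm over their backs; the gripper's body (75 mm by 178 mm) begins 61 mm behind the grasp point.
Start: joints at [1.236, 0.423, 1.63, -0, 1.089, -0.019], TCP at [194.079, 594.086, 230.675] pointing down, gripper open.
Joint ranges: [-3, 3], [-0.9, 2.11], [0.09, 2.58], [-1.31, 4.45], [0.11, 2.69], [-2.54, 2.54]. Speed limits (rad/s): [2.39, 2.39, 3.01, 3.14, 3.14, 3.14].

### API

Orientations are given as a rotation vector (axis times angle).
In Python, from workcell import ctrl gives the robot as it stands.
- The arm moves only by the tool apply_moves, never from a script. Its argument "increments" is a list of rows, each an object with "gripper": the opening in per cent of the stroke, from 0 (shut) to 100 (fully open); "delta_pos": the shift along the tool's x, y, z in cm, a list of three; "dr": the turn, a rotation vector about the tool's x, y, z in rad, a list of three. In form: [{"gripper": gripper, "delta_pos": [dx, dy, dz], "dr": [ax, ay, az]}, ...]. A call has exactly 5 rows; each row shifts and turns the commanded pose from where the row before left it, along the tool's axes as they then stand; what a row does not reach is not made up. A row lasts 1/12 s, in which the tool goes at most 41.7 mm and 7.16 degrees, less where a joint would pass 70% of its speed; a pose out of reach is approached as far as the arm can. A call with a gripper value outside its range is refused whole. The fingers move at their own pace and stop on an object; the grip force is fixed at half the most. Time passes only in rows, so rows that do not move let the fingers close, or fill a call up. It gives the time, the measured TCP pose, the force and the opening at its end, in the units of the state.
- ctrl.get_obs(): the state, without advancing time (a new reading comes with each control period).
- ctrl.get_image(name): name is "scene" or "side" or "wrist"; returns a dict with "img" (400x640x3 uint8, red, green, blue), "range_z" (400x640 float32, mm along the optical axis (not along the pixel's ray), 0 where there is no reading), "mtx" (3x3 intrinsics, pixels), "k1" (the pictures are not rectified: a ray, as slopes to the right and down, at radius r is drawn at 1 + k1 r^2 times it, then the intrinsics apply), "rvec" (rotation vector, rad) and "tvec" (3), from world to camera coordinates, as OpenCV has them. Camera axes: x right, y down, z forward; pixel columns grow to the right and rows downward; lengths in mm; the calibration is good to about 2 mm. A picture is of the moment at which its call begins.
- ctrl.close_job(): hands the job in, once; it reports no verdict.
The state is a dict: "t": time; "qpos": joint angles; "qvel": joint speeds; "joint_torque": joint torques, N m; "ee_pos": TCP position; "orientation": TCP orientation; "ft_force": force on the tool from outside, world axes, zero at the start; "moment": the same for the moment, N m; "width": finger opening in mm.
Only numpy, scipy, OpenCV 4.12 (cv2) and the standard library are available. Lean on these libraries where they do the work, as an engineer would, in place of code of your own. Each camera call takes 0.05 s, during which the arm holds its last target. There are 200 camera calls.

### The job

Take the red scriber from its wooden block and scribe the template's curved edge onto the aluminium sheet: one unbroken stroke from the left end to the right end (as seen from the robot), the point down on the sheet and always against the edge. Feel your way, because the template was clamped on by eye, and press lightly, a few newtons, as the carbide point is brittle. Then put the scriber back in its hole, fully home, and leave the other things on the bench alone.

Things in the scene. Friction and masses are not known exactly. Their poses are not given: they have to be found in the camera images.
- rail: Dark wooden batten with two steel toggle clamps (red grips) that hold an orange template, 5 mm thick, on the sheet. Same frame as the board: origin at the middle of the board's underside, x away from the robot, y to its left. The clamps stand at y = +-55 mm, span x = -150 to -15 mm and are under 70 mm high. The template lies at z 21 to 26 mm, y = +-95 mm; its free curved edge looks to +x. It does not give.
- edge_mid (a point): Nominal middle of the template's curved edge, at x 22, y 0, z 21 mm of the rail. Nominal S curve in the rail's frame: x = 22 + 18 sin(360 deg * y / 160) mm, y in mm: bulging on the left half, hollow on the right, tightest radius 36 mm. Laid on by eye, the template as a whole really sits up to 6 mm off along x and up to 0.07 rad turned about z, which neither this point nor the rail shows.
- board: Plywood board 200 x 300 mm (x, y), 18 mm thick, fixed on the bench, with a pinned rigid aluminium sheet 3 mm thick on it: top at z = 21 mm, x from -57 to 93 mm, y = +-130 mm. Origin at the middle of the board's underside, x away from the robot, y to its left. Nothing stands on it to the +x side of the template's edge.
- scriber: Scriber, about 70 g, 121 mm long, standing point down in the block, shoulder on the block's top, tip 5 mm over the bench. Origin at the very tip, z up along the tool. Point: 4 mm diameter, ball-ended, to z = 20 mm; shank 6 mm diameter to z = 45 mm; then the square red plastic handle, 20 x 20 mm (sides along its x and y), z = 45 to 115 mm, flat shoulder below, black cap on top.
- scriber_grip (a point): Good place to grip the scriber: middle of the square handle, 75 mm above the tip. Closing along the scriber's x axis keeps the fingers clear of the punches in the block.
- block: Wooden tool block 60 x 110 x 50 mm (x, y, z), fixed on the bench, origin at the middle of its underside, with two punch heads standing 14 mm proud at y = +12 and +36 mm.
- block_hole0 (a point): Centre of the mouth of the scriber's hole, on the block's top at z = 50 mm, 26 mm from the block's middle towards its -y; 15 mm wide, right through.
- tape: Blue roll of tape lying flat, 100 mm across, 24 mm high; bystander, leave it alone.
- square: Carpenter's square lying flat, dark wooden stock 100 mm, steel blade 150 mm; bystander, leave it alone.
- spray: Spray bottle 215 mm tall, 76 mm across, standing; bystander, leave it alone.
Not all that is in view belongs to the job. There is more than one size of the scriber; the job needs the smallest.

How it is judged (in metres and radians):
On the way, in this order (a step that is already met when the one before it is completed fails the run):
1. point down on the sheet and against the template's curved edge: the left end, more than 60 mm from the middle (contact force between scriber and rail above 0.4 N and contact force between scriber and board above 0.2 N and z of scriber in the frame of rail below 0.0225 m and x of scriber in the frame of rail above -0.02 m and y of scriber in the frame of rail between 0.06 and 0.105 m), for 0.1 s.
2. point down on the sheet and against the template's curved edge: y between 45 and 60 mm in the rail's frame (contact force between scriber and rail above 0.4 N and contact force between scriber and board above 0.2 N and z of scriber in the frame of rail below 0.0225 m and x of scriber in the frame of rail above -0.02 m and y of scriber in the frame of rail between 0.045 and 0.06 m), for 0.1 s.
3. point down on the sheet and against the template's curved edge: y between 30 and 45 mm in the rail's frame (contact force between scriber and rail above 0.4 N and contact force between scriber and board above 0.2 N and z of scriber in the frame of rail below 0.0225 m and x of scriber in the frame of rail above -0.02 m and y of scriber in the frame of rail between 0.03 and 0.045 m), for 0.1 s.
4. point down on the sheet and against the template's curved edge: y between 15 and 30 mm in the rail's frame (contact force between scriber and rail above 0.4 N and contact force between scriber and board above 0.2 N and z of scriber in the frame of rail below 0.0225 m and x of scriber in the frame of rail above -0.02 m and y of scriber in the frame of rail between 0.015 and 0.03 m), for 0.1 s.
5. point down on the sheet and against the template's curved edge: y between 0 and 15 mm in the rail's frame (contact force between scriber and rail above 0.4 N and contact force between scriber and board above 0.2 N and z of scriber in the frame of rail below 0.0225 m and x of scriber in the frame of rail above -0.02 m and y of scriber in the frame of rail between 0 and 0.015 m), for 0.1 s.
6. point down on the sheet and against the template's curved edge: y between -15 and 0 mm in the rail's frame (contact force between scriber and rail above 0.4 N and contact force between scriber and board above 0.2 N and z of scriber in the frame of rail below 0.0225 m and x of scriber in the frame of rail above -0.02 m and y of scriber in the frame of rail between -0.015 and 0 m), for 0.1 s.
7. point down on the sheet and against the template's curved edge: y between -30 and -15 mm in the rail's frame (contact force between scriber and rail above 0.4 N and contact force between scriber and board above 0.2 N and z of scriber in the frame of rail below 0.0225 m and x of scriber in the frame of rail above -0.02 m and y of scriber in the frame of rail between -0.03 and -0.015 m), for 0.1 s.
8. point down on the sheet and against the template's curved edge: y between -45 and -30 mm in the rail's frame (contact force between scriber and rail above 0.4 N and contact force between scriber and board above 0.2 N and z of scriber in the frame of rail below 0.0225 m and x of scriber in the frame of rail above -0.02 m and y of scriber in the frame of rail between -0.045 and -0.03 m), for 0.1 s.
9. point down on the sheet and against the template's curved edge: y between -60 and -45 mm in the rail's frame (contact force between scriber and rail above 0.4 N and contact force between scriber and board above 0.2 N and z of scriber in the frame of rail below 0.0225 m and x of scriber in the frame of rail above -0.02 m and y of scriber in the frame of rail between -0.06 and -0.045 m), for 0.1 s.
10. point down on the sheet and against the template's curved edge: the right end, more than 60 mm from the middle (contact force between scriber and rail above 0.4 N and contact force between scriber and board above 0.2 N and z of scriber in the frame of rail below 0.0225 m and x of scriber in the frame of rail above -0.02 m and y of scriber in the frame of rail between -0.105 and -0.06 m), for 0.1 s.
At the end, for the whole second after the job is handed in: The scriber stands upright (within 0.12 rad) and at rest in its hole in the block, its shoulder down on the block (within 4 mm), released, after the stroke; tape, square and spray bottle lie within 12 mm of where they were and have not tipped (horizontal distance between scriber and block_hole0 below 0.008 m and angle between scriber's own z axis and vertical below 0.12 rad and height (world z) of scriber below 0.009 m and linear speed of scriber below 0.02 m/s and distance of each of tape, square, spray from where it was at the start of the episode below 0.012 m and angle between each of tape, square, spray's own z axis and vertical below 0.15 rad); the robot touches nothing.
It fails at once if the scriber is pressed against the template or clamps with more than 15 N (contact force between scriber and rail above 15 N).
It fails at once if the scriber is pressed on the sheet or board with more than 20 N (contact force between scriber and board above 20 N).
It fails at once if the point is lifted from the sheet, or set down, part-way along the edge (within 55 mm of its middle) (y of scriber in the frame of rail between -0.055 and 0.055 m and x of scriber in the frame of rail between -0.01 and 0.08 m and z of scriber in the frame of rail between 0.026 and 0.033 m).
It fails at once if the tape, the square or the spray bottle is knocked over or shifted more than 12 mm (not (distance of tape from where it was at the start of the episode below 0.012 m and angle between tape's own z axis and vertical below 0.15 rad) or not (distance of square from where it was at the start of the episode below 0.012 m and angle between square's own z axis and vertical below 0.15 rad) or not (distance of spray from where it was at the start of the episode below 0.012 m and angle between spray's own z axis and vertical below 0.15 rad)).
It also fails if it takes over 72 s, if anything falls off the work surface, if the arm or the gripper's body presses on something with over 40 N, if the wrist force passes 120 N, or if a joint passes its speed limit or range.

## Working session

There is one attempt and no reset: what is moved stays moved. The work goes in short steps, Python scripts to look and compute and a tool call to move; the robot and the scene stay as the last step left them, time stands still between calls to the robot, and variables do not carry over. Pictures are saved under pics/ and viewed, about 8 in all and at most 12, crops included, and the job is handed in when it is done.

Besides the shell and the picture viewer there is one more tool, called after "Request:" by a JSON object that holds its "name" and its "arguments", one argument or row to a line. apply_moves: Moves the arm, as the interface text tells. Its arguments: {"type":"object","properties":{"increments":{"type":"array","items":{"type":"object","properties":{"gripper":{"type":"number"},"delta_pos":{"type":"array","items":{"type":"number"}},"dr":{"type":"array","items":{"type":"number"}}}}}},"required":["increments"]}

```bash
mkdir -p pics; ls; cat > h.py <<'E'
import numpy as np, cv2
from workcell import ctrl
def cam(n):
    d=ctrl.get_image(n); d['R']=cv2.Rodrigues(np.array(d['rvec'],float))[0]; d['t']=np.array(d['tvec'],float).ravel(); return d
def rays(d,uv):
    uv=np.asarray(uv,float).reshape(-1,1,2)
    # distortion: r_d = r(1+k1 r^2)
    return cv2.undistortPoints(uv,np.array(d['mtx'],float),np.array([d['k1'],0,0,0.]))[:,0]
def onplane(d,uv,z):
    s=rays(d,uv); D=np.c_[s,np.ones(len(s))]@d['R']; C=-d['R'].T@d['t']
    return C+D*((z-C[2])/D[:,2])[:,None]
def depthpts(d,uv):
    uv=np.asarray(uv).reshape(-1,2); s=rays(d,uv); z=d['range_z'][uv[:,1].astype(int),uv[:,0].astype(int)]
    return (np.c_[s,np.ones(len(s))]*z[:,None]-d['t'])@d['R']
def proj(d,P):
    return cv2.projectPoints(np.asarray(P,float).reshape(-1,1,3),d['R'],d['t'],np.array(d['mtx'],float),np.array([d['k1'],0,0,0.]))[0][:,0]
def save(d,name,crop=None,k=1):
    im=cv2.cvtColor(d['img'],cv2.COLOR_RGB2BGR)
    if crop: x,y,w,h=crop; im=im[y:y+h,x:x+w]
    cv2.imwrite('pics/'+name,cv2.resize(im,None,fx=k,fy=k,interpolation=cv2.INTER_CUBIC))
E
python3 - <<'E'
from h import *
o=ctrl.get_obs(); print({k:np.round(v,3) for k,v in o.items()})
for n in['scene','side','wrist']:
    d=cam(n); save(d,n+'0.png'); print(n,d['k1'],-d['R'].T@d['t'],d['R'][2])
    np.savez(n+'0.npz',**{k:np.array(v) for k,v in d.items()})
E
```

```text
pics
{'t': np.float64(0.0), 'qpos': array([ 1.236,  0.424,  1.631, -0.   ,  1.089, -0.019]), 'qvel': array([0.002, 0.001, 0.   , 0.002, 0.   , 0.   ]), 'joint_torque': array([ 1.0000e-03, -5.4461e+01, -2.7367e+01,  6.5000e-02,  2.3000e-02,
       -0.0000e+00]), 'ee_pos': array([193.914, 593.561, 229.899]), 'orientation': array([ 0.247,  1.557, -0.249]), 'ft_force': array([-0.667, -0.583,  0.016]), 'moment': array([ 0.004,  0.033, -0.01 ]), 'width': np.float64(87.711)}
scene -0.021273395610194607 [1384.01843748   68.19394283  900.96344172] [-0.72187352 -0.11111704 -0.68304585]
side -0.04782668041710567 [  260.41419967 -1088.28570366   768.78058305] [ 0.21115402  0.81231637 -0.54365071]
wrist -0.03257571658566706 [124.11504027 617.57063963 383.66863186] [ 0.25654777 -0.08424334 -0.96285321]
```

View pics/scene0.png

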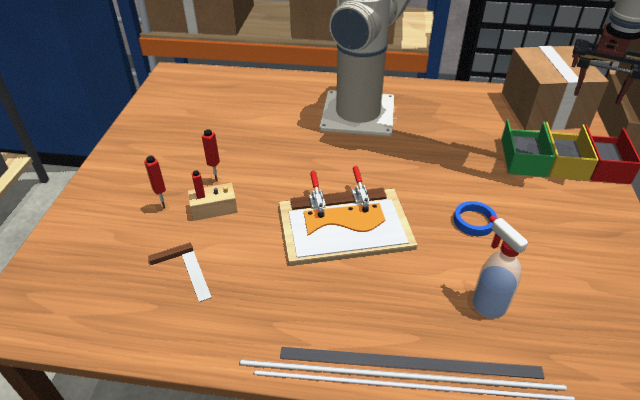

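View pics/side0.png

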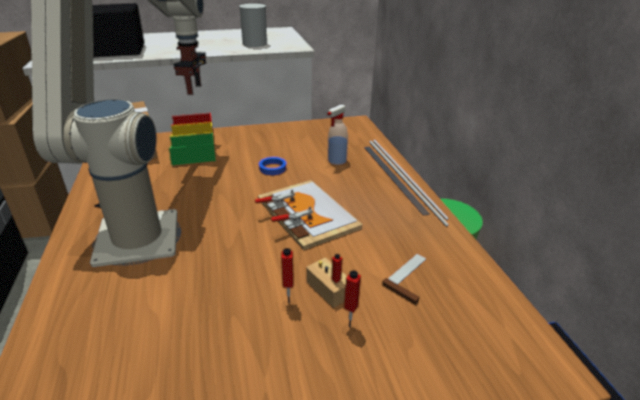

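The scene picture shows three red scribers: big ones at (155,180) and (211,150) standing outside the block, and a small one at (198,185) in the block at its -y end. The last is the smallest and fits the description. The board is at about (347,225), the tape at (475,218), the spray bottle at (497,270) and the square at (185,265).

```bash
python3 - <<'E'
from h import *
for n in['scene','side']:
    d=dict(np.load(n+'0.npz')); hsv=cv2.cvtColor(d['img'],cv2.COLOR_RGB2HSV); H,S,V=[hsv[...,i].astype(int) for i in range(3)]
    red=(((H<6)|(H>174))&(S>170)&(V>70)).astype(np.uint8); red[:100 if n=='scene' else 180]=0
    nn,l,st,c=cv2.connectedComponentsWithStats(red)
    print(n)
    for i in range(1,nn):
        if st[i,4]>25:
            ys,xs=np.where(l==i); P=depthpts(d,np.c_[xs,ys]); P=P[np.isfinite(P).all(1)]
            print(' red',st[i],np.round(np.median(P,0)),'z',np.round(np.percentile(P[:,2],[3,97])))
    # points by depth
    ys,xs=np.mgrid[0:400,0:640]; uv=np.c_[xs.ravel(),ys.ravel()]; P=depthpts(d,uv); ok=d['range_z'].ravel()>0
    hs=hsv.reshape(-1,3)
    def rect(m,name):
        Q=P[m][:,:2].astype(np.float32); im=np.zeros((400,640),np.uint8); im.ravel()[np.where(m)[0]]=1
        nn,l,st,c=cv2.connectedComponentsWithStats(im); i=1+np.argmax(st[1:,4]); mm=(l==i).ravel()
        print(' ',name,st[i],[np.round(a,2) for a in cv2.minAreaRect(P[mm][:,:2].astype(np.float32))],'z',np.median(P[mm][:,2]).round(1))
        return mm
    rect(ok&(P[:,2]>12)&(P[:,2]<30)&(P[:,0]>300)&(P[:,0]<750)&(abs(P[:,1])<300),'board')
    rect(ok&(P[:,2]>15)&(P[:,2]<30)&(P[:,0]>300)&(P[:,0]<750)&(abs(P[:,1])<300)&(hs[:,1]<40)&(hs[:,2]>150),'sheet')
    rect(ok&(P[:,2]>44)&(P[:,2]<56)&(hs[:,0]>8)&(hs[:,0]<28)&(P[:,1]<-150)&(P[:,0]>300),'block')
    b=ok&(hs[:,0]>100)&(hs[:,0]<130)&(hs[:,1]>150)&(P[:,2]>10)&(P[:,2]<40)&(P[:,0]<900)
    rect(b,'tape')
d=dict(np.load('scene0.npz')); save(d,'c1.png',(135,115,300,160),2.6)
E
```

```text
scene
 red [ 586  125   54   59 1210] [241. 699.  36.] z [ 0. 71.]
 red [202 132  17  34 398] [ 389. -344.  113.] z [ 66. 153.]
 red [145 158  20  36 396] [ 507. -446.  115.] z [ 67. 154.]
 red [353 166   9  17  88] [376.  25.  64.] z [58. 70.]
 red [311 170   8  17  87] [409. -79.  64.] z [58. 69.]
 red [192 172  13  27 193] [ 501. -346.   92.] z [ 55. 121.]
 red [489 216   7   6  26] [648. 298. 209.] z [204. 211.]
 red [492 234   9  14  77] [666. 311. 166.] z [152. 183.]
 red [501 241  18  16 134] [703. 325. 184.] z [174. 191.]
  board [ 279  188  139   75 7379] [array([502.91,   8.97]), array([208.35, 300.38]), np.float64(17.29)] z 21.2
  sheet [ 289  199  120   58 3157] [array([519.24,  14.69]), array([159.07, 263.28]), np.float64(17.58)] z 20.6
  block [188 183  48  25 674] [array([ 483.53, -325.29]), array([ 67.1 , 110.11]), np.float64(23.67)] z 49.7
  tape [  0   0  91  27 647] [array([ -529.81, -1321.53]), array([204.75, 379.  ]), np.float64(42.1)] z 24.7
side
 red [256 197  15   5  55] [373.  21.  62.] z [56. 69.]
 red [271 214  17   7  79] [404. -83.  62.] z [24. 68.]
 red [282 251  11  36 316] [ 374. -362.  118.] z [ 69. 155.]
 red [333 257   9  25 181] [ 489. -359.   94.] z [ 58. 121.]
 red [345 275  15  37 422] [ 492. -464.  117.] z [ 71. 154.]
  board [ 258  180  104   67 3167] [array([501.59,   7.59]), array([203.71, 306.1 ]), np.float64(17.37)] z 20.5
  sheet [ 273  182   83   54 1267] [array([521.42,  18.09]), array([154.22, 270.17]), np.float64(16.97)] z 19.9
  block [306 258  41  37 605] [array([ 480.25, -326.09]), array([ 62.11, 113.58]), np.float64(22.15)] z 48.7
  tape [260 158  25  16 202] [array([440.19, 314.48]), array([101.5 ,  87.15]), np.float64(82.28)] z 19.5
```

View pics/c1.png

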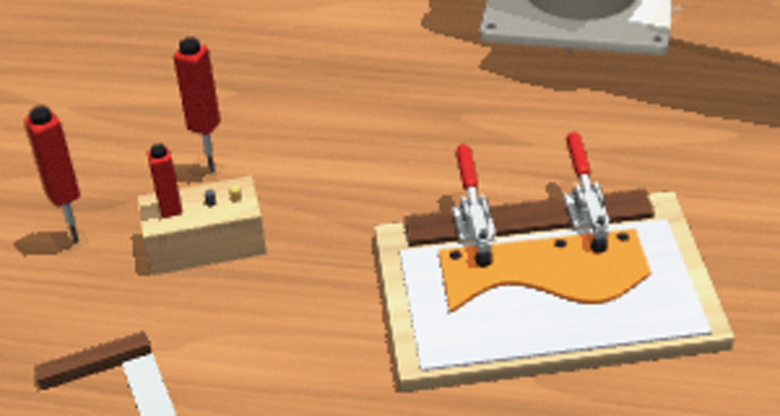

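The enlarged crop confirms it. The small scriber stands in the block at crop (165,180), which is scene (198,185). The two larger ones stand free at crop (55,155) and (197,85). The template edge curves as described and bulges on the left half.

```bash
cat >> h.py <<'E'
def Rm(v): return cv2.Rodrigues(np.array(v,float))[0]
def st():
    o=ctrl.get_obs(); R=Rm(o['orientation']); return o,R
def go(p,yaw=None):
    "deltas (cm) in tool axes now to TCP p; turn about tool x so tool y has world yaw (mod pi)"
    o,R=st(); d=R.T@(np.array(p)-o['ee_pos'])/10
    print('t',o['t'],'ee',o['ee_pos'].round(1),'delta cm',d.round(2)); 
    y=np.arctan2(R[1,1],R[0,1]); print('tool y yaw',np.degrees(y).round(2),'xaxis',R[:,0].round(4),'F',o['ft_force'].round(2),'q',o['qpos'].round(2))
    if yaw is not None:
        for k in(0,np.pi,-np.pi): print('  turn world',(yaw+k-y).round(3),'tool-x',(-(yaw+k-y)).round(3))
E
python3 - <<'E'
from h import *
go((490,-350,230),np.radians(22.5)); o,R=st(); print(R.round(3))
E
```

```text
t 0.15 ee [193.9 593.7 230.1] delta cm [  0.11 -80.51  57.45]
tool y yaw 71.91 xaxis [-4.0e-04 -1.2e-03 -1.0e+00] F [0.47 0.52 0.28] q [ 1.24  0.42  1.63 -0.    1.09 -0.02]
  turn world -0.862 tool-x 0.862
  turn world 2.279 tool-x -2.279
  turn world -4.004 tool-x 4.004
[[-0.     0.311  0.951]
 [-0.001  0.951 -0.311]
 [-1.    -0.001 -0.   ]]
```

Request:
{"name": "apply_moves", "arguments": {
  "increments": [
    {"gripper": 100,"delta_pos": [0,0,0],"dr": [0.123,0,0]},
    {"gripper": 100,"delta_pos": [0,0,0],"dr": [0.123,0,0]},
    {"gripper": 100,"delta_pos": [0,0,0],"dr": [0.123,0,0]},
    {"gripper": 100,"delta_pos": [0,0,0],"dr": [0.123,0,0]},
    {"gripper": 100,"delta_pos": [0,0,0],"dr": [0.123,0,0]}
  ]
}}

```text
t: 0.57
ee_pos: [194.0, 593.8, 230.3]
orientation: [0.73, 1.444, -0.732]
ft_force: [0.2, -0.7, 0.3]
width: 88.1
```

Request:
{"name": "apply_moves", "arguments": {
  "increments": [
    {"gripper": 100,"delta_pos": [0,0,0],"dr": [0.123,0,0]},
    {"gripper": 100,"delta_pos": [0,0,0],"dr": [0.123,0,0]},
    {"gripper": 100,"delta_pos": [0,0.8,4],"dr": [0,0,0]},
    {"gripper": 100,"delta_pos": [0,0.8,4],"dr": [0,0,0]},
    {"gripper": 100,"delta_pos": [0,0.8,4],"dr": [0,0,0]}
  ]
}}

```text
t: 0.98
ee_pos: [262.4, 491.3, 230.2]
orientation: [0.912, 1.371, -0.913]
ft_force: [1.2, 0.0, -0.6]
width: 87.8
```

Request:
{"name": "apply_moves", "arguments": {
  "increments": [
    {"gripper": 100,"delta_pos": [0,0.8,4],"dr": [0,0,0]},
    {"gripper": 100,"delta_pos": [0,0.8,4],"dr": [0,0,0]},
    {"gripper": 100,"delta_pos": [0,0.8,4],"dr": [0,0,0]},
    {"gripper": 100,"delta_pos": [0,0.8,4],"dr": [0,0,0]},
    {"gripper": 100,"delta_pos": [0,0.8,4],"dr": [0,0,0]}
  ]
}}

```text
t: 1.4
ee_pos: [376.6, 321.4, 230.7]
orientation: [0.914, 1.37, -0.914]
ft_force: [-0.1, -0.0, 0.4]
width: 87.7
```

Request:
{"name": "apply_moves", "arguments": {
  "increments": [
    {"gripper": 100,"delta_pos": [0,0.8,4],"dr": [0,0,0]},
    {"gripper": 100,"delta_pos": [0,0,4],"dr": [0,0,0]},
    {"gripper": 100,"delta_pos": [0,0,4],"dr": [0,0,0]},
    {"gripper": 100,"delta_pos": [0,0,4],"dr": [0,0,0]},
    {"gripper": 100,"delta_pos": [0,0,4],"dr": [0,0,0]}
  ]
}}

```text
t: 1.82
ee_pos: [460.4, 139.6, 230.7]
orientation: [0.914, 1.37, -0.914]
ft_force: [1.4, 0.1, -0.0]
width: 87.9
```

Request:
{"name": "apply_moves", "arguments": {
  "increments": [
    {"gripper": 100,"delta_pos": [0,-1,4],"dr": [0,0,0]},
    {"gripper": 100,"delta_pos": [0,-1.6,3.8],"dr": [0,0,0]},
    {"gripper": 100,"delta_pos": [0,-1.6,3.8],"dr": [0,0,0]},
    {"gripper": 100,"delta_pos": [0,-1.6,3.8],"dr": [0,0,0]},
    {"gripper": 100,"delta_pos": [0,-1.6,3.8],"dr": [0,0,0]}
  ]
}}

```text
t: 2.23
ee_pos: [465.0, -66.1, 230.7]
orientation: [0.914, 1.37, -0.914]
ft_force: [0.6, 0.3, -0.3]
width: 87.6
```

```bash
python3 - <<'E'
from h import *
go((491,-350,230),np.radians(22.5))
E
```

```text
t 2.2333 ee [465.  -66.1 230.7] delta cm [ 0.07 -8.5  27.21]
tool y yaw 22.58 xaxis [-0.  0. -1.] F [ 0.6   0.35 -0.25] q [-0.17  0.19  1.96  0.    0.99 -0.56]
  turn world -0.001 tool-x 0.001
  turn world 3.14 tool-x -3.14
  turn world -3.143 tool-x 3.143
```

```bash
python3 - <<'E'
from h import *
d=cam('wrist'); np.savez('w1.npz',**{k:np.array(v) for k,v in d.items()}); save(d,'w1.png'); print(d['mtx'])
E
```

```text
[[303.54530672   0.         319.57501327]
 [  0.         303.54530672 199.31995224]
 [  0.           0.           1.        ]]
```

Request:
{"name": "apply_moves", "arguments": {
  "increments": [
    {"gripper": 100,"delta_pos": [0,-1.4,4],"dr": [0,0,0]},
    {"gripper": 100,"delta_pos": [0,-1.4,4],"dr": [0,0,0]},
    {"gripper": 100,"delta_pos": [0,-1.4,4],"dr": [0,0,0]},
    {"gripper": 100,"delta_pos": [0,-1.4,4],"dr": [0,0,0]},
    {"gripper": 100,"delta_pos": [0,-1.4,4],"dr": [0,0,0]}
  ]
}}

```text
t: 2.7
ee_pos: [477.1, -274.1, 230.6]
orientation: [0.914, 1.37, -0.914]
ft_force: [0.4, 0.2, -0.6]
width: 87.9
```

Request:
{"name": "apply_moves", "arguments": {
  "increments": [
    {"gripper": 100,"delta_pos": [0,-1.5,4],"dr": [0,0,0]},
    {"gripper": 100,"delta_pos": [0,0,3.2],"dr": [0,0,0]},
    {"gripper": 100,"delta_pos": [0,0,0],"dr": [0,0,0]},
    {"gripper": 100,"delta_pos": [0,0,0],"dr": [0,0,0]},
    {"gripper": 100,"delta_pos": [0,0,0],"dr": [0,0,0]}
  ]
}}

```text
t: 3.12
ee_pos: [490.7, -342.5, 230.1]
orientation: [0.915, 1.372, -0.914]
ft_force: [-0.3, -0.5, 0.2]
width: 87.6
```

```bash
python3 - <<'E'
from h import *
d=cam('wrist'); np.savez('w2.npz',**{k:np.array(v) for k,v in d.items()}); save(d,'w2.png')
hsv=cv2.cvtColor(d['img'],cv2.COLOR_RGB2HSV); H,S,V=[hsv[...,i].astype(int) for i in range(3)]
red=(((H<6)|(H>174))&(S>150)&(V>60)).astype(np.uint8)
nn,l,s,c=cv2.connectedComponentsWithStats(red)
for i in range(1,nn):
    if s[i,4]>150:
        ys,xs=np.where(l==i); P=depthpts(d,np.c_[xs,ys]); print(s[i],P.mean(0).round(1),'z',np.percentile(P[:,2],[2,50,98]).round(1))
        T=P[abs(P[:,2]-P[:,2].max())<6] ; print('  toprect',cv2.minAreaRect(T[:,:2].astype(np.float32)))
ys,xs=np.mgrid[0:400,0:640]; P=depthpts(d,np.c_[xs.ravel(),ys.ravel()])
m=(abs(P[:,2]-50)<4)&(H.ravel()>8)&(H.ravel()<30); print('block',cv2.minAreaRect(P[m][:,:2].astype(np.float32)),m.sum())
m=(P[:,2]>115)&(P[:,2]<130)&(V.ravel()<60); print('cap',P[m].mean(0),m.sum(),np.linalg.norm(P[m][:,:2]-P[m][:,:2].mean(0),axis=1).max())
m=(P[:,2]>135)&(P[:,2]<190)
im=m.reshape(400,640).astype(np.uint8); nn,l,s,c=cv2.connectedComponentsWithStats(im)
for i in range(1,nn):
    if s[i,4]>80: q=P[(l==i).ravel()]; print('tall',s[i],q.mean(0).round(1),q.min(0).round(1),q.max(0).round(1))
go((491,-350,230),np.radians(22.5))
E
```

```text
[194 136  39  16 172] [ 383.  -335.9   84.4] z [ 66.1  80.7 114.8]
  toprect ((462.93914794921875, -273.6081237792969), (0.0, 0.0), 0.0)
[167 140  37  45 606] [ 382.4 -342.8  153. ] z [134.2 152.4 158.3]
  toprect ((462.93914794921875, -273.6081237792969), (0.0, 0.0), 0.0)
[308 182  22  35 466] [ 490.  -342.6  105. ] z [ 60.6 115.2 125.4]
  toprect ((462.93914794921875, -273.6081237792969), (0.0, 0.0), 0.0)
[269 260  28  35 370] [ 491.5 -438.6  106.2] z [ 65.7 109.  132.5]
  toprect ((462.93914794921875, -273.6081237792969), (0.0, 0.0), 0.0)
block ((482.5205383300781, -324.86260986328125), (60.04765701293945, 110.36392974853516), 23.425960540771484) 4255
cap [ 449.53376833 -359.11286472  123.74037153] 386 103.27153823619888
tall [ 162  141   48   45 1441] [ 381.  -345.2  153.7] [ 362.9 -362.8  135. ] [ 392.8 -333.3  163.6]
tall [267 328  27   9 163] [ 499.3 -455.3  160.8] [ 489.  -461.8  151.8] [ 511.6 -448.7  162.7]
t 3.1667 ee [ 490.7 -342.   230.2] delta cm [ 0.02 -0.28  0.75]
tool y yaw 22.6 xaxis [-0.0012  0.0011 -1.    ] F [-0.01 -0.37  0.33] q [-0.63  0.39  1.69  0.    1.07 -1.02]
  turn world -0.002 tool-x 0.002
  turn world 3.14 tool-x -3.14
  turn world -3.143 tool-x 3.143
```

View pics/w2.png

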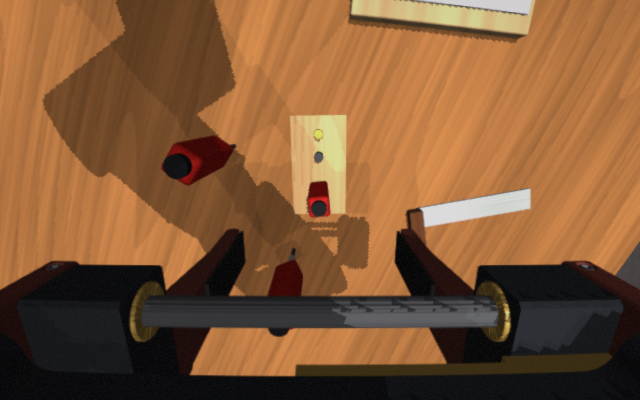

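View pics/w1.png

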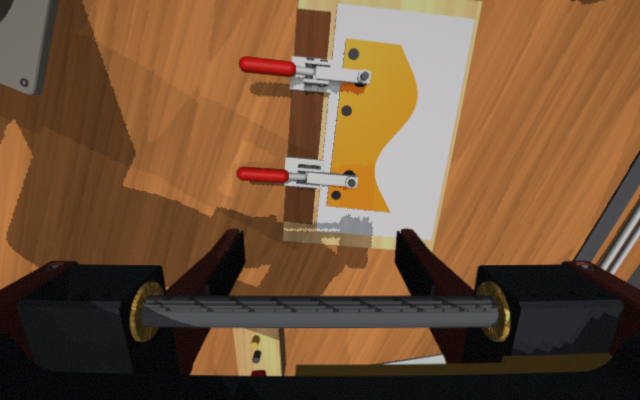

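The wrist pictures show the scriber cap at (319,208) in the block, whose top spans (290,115) to (347,213), with a larger scriber at (178,165) and another at (283,310). The template edge is in full view in w1, running from (400,45) to (388,212).

```bash
python3 - <<'E'
from h import *
d=dict(np.load('w2.npz')); hsv=cv2.cvtColor(d['img'],cv2.COLOR_RGB2HSV); H,S,V=[hsv[...,i].astype(int) for i in range(3)]
# cap: dark pixels in the window round (319,208)
m=np.zeros((400,640),np.uint8); m[196:222,306:332]=(V[196:222,306:332]<60); ys,xs=np.where(m); print('cap px',xs.mean(),ys.mean(),len(xs)); print('cap xyz',onplane(d,[[xs.mean(),ys.mean()]],125),np.median(depthpts(d,np.c_[xs,ys]),0))
red=(((H<6)|(H>174))&(S>150)).astype(np.uint8); red[:,:300]=0;red[:,335:]=0;red[:175]=0;red[225:]=0
ys,xs=np.where(red); P=depthpts(d,np.c_[xs,ys]); t=P[P[:,2]>112]; print('redtop',len(t),cv2.minAreaRect(t[:,:2].astype(np.float32)))
d=dict(np.load('w1.npz')); hsv=cv2.cvtColor(d['img'],cv2.COLOR_RGB2HSV); H,S,V=[hsv[...,i].astype(int) for i in range(3)]
ys,xs=np.mgrid[0:400,0:640]; P=depthpts(d,np.c_[xs.ravel(),ys.ravel()])
m=(abs(P[:,2]-19)<6)&(P[:,1]>-200)&(P[:,0]>330)&(P[:,0]<700)
im=m.reshape(400,640).astype(np.uint8); nn,l,s,c=cv2.connectedComponentsWithStats(im); i=1+np.argmax(s[1:,4]); q=P[(l==i).ravel()]; print('board',cv2.minAreaRect(q[:,:2].astype(np.float32)),np.median(q[:,2]))
sh=((S<45)&(V>120)&(abs(P[:,2].reshape(400,640)-21)<6)); 
org=((H>10)&(H<25)&(S>190)).astype(np.uint8); org[:,:320]=0; org[:,425:]=0; org[:30]=0; org[225:]=0
org&=(abs(P[:,2].reshape(400,640)-24)<7)
nn,l,s,c=cv2.connectedComponentsWithStats(org); print(s[1:][s[1:,4]>60])
# right-most orange pixel per row -> edge at z=26 (sub pixel by +0.5)
E=[]
for r in range(40,214):
    x=np.where(org[r])[0]
    if len(x): E.append((x.max()+.5,r))
np.save('edge.npy',np.array(E)); E=onplane(d,E,26)
from scipy.optimize import least_squares
for (c,yaw) in [((502,8.3),17.3)]:
    a=np.radians(yaw); A=np.array([[np.cos(a),np.sin(a)],[-np.sin(a),np.cos(a)]]); L=(E[:,:2]-c)@A.T
    def f(p,L):
        x,y=L.T; cs,sn=np.cos(p[1]),np.sin(p[1]); xx=x-22-p[0]; X=cs*xx+sn*y; Y=-sn*xx+cs*y-p[2]; return (X-18*np.sin(2*np.pi*Y/160))/np.hypot(1,.707*np.cos(2*np.pi*Y/160))
    L=L[abs(L[:,1])<90]
    r=least_squares(f,[0,0,0],args=(L,),loss='soft_l1'); print('offx,rot,offy',r.x,'res',np.abs(r.fun).mean(),r.fun.std()); print(np.round(L[::15],1), np.round(r.fun[::15],1))
E
```

```text
cap px 318.51785714285717 207.89285714285714 168
cap xyz [[ 492.59348813 -347.82987884  125.        ]] [ 492.59708873 -347.60228511  125.60710846]
redtop 259 ((476.0514221191406, -317.14483642578125), (18.91534996032715, 89.20451354980469), 27.962539672851562)
board ((503.34454345703125, 9.699874877929688), (200.59629821777344, 299.5943603515625), 17.397106170654297) 20.382956375746026
[[ 328   49   88  162 7143]]
offx,rot,offy [ 2.22689056 -0.00918101  0.70363553] res 0.2946322944961578 0.3657642169982091
[[ 18.1  89.4]
 [ 29.2  75.1]
 [ 37.3  60.2]
 [ 42.3  44.7]
 [ 40.5  28.1]
 [ 30.6  10.4]
 [ 18.2  -8. ]
 [  7.8 -26.5]
 [  6.7 -44.7]
 [ 12.9 -62.6]
 [ 24.2 -80.5]] [-0.8  0.4 -0.3 -0.1  0.1 -0.4  0.1 -0.3  0.5  0.2 -0.1]
```

Request:
{"name": "apply_moves", "arguments": {
  "increments": [
    {"gripper": 100,"delta_pos": [0,-0.06,0.63],"dr": [-0.013,0,0]},
    {"gripper": 100,"delta_pos": [3.5,0,0],"dr": [0,0,0]},
    {"gripper": 100,"delta_pos": [3.5,0,0],"dr": [0,0,0]},
    {"gripper": 100,"delta_pos": [3.5,0,0],"dr": [0,0,0]},
    {"gripper": 100,"delta_pos": [3.3,0,0],"dr": [0,0,0]}
  ]
}}

```text
t: 3.58
ee_pos: [493.3, -348.5, 91.7]
orientation: [0.903, 1.375, -0.903]
ft_force: [0.8, 1.3, 0.5]
width: 87.7
```

Request:
{"name": "apply_moves", "arguments": {
  "increments": [
    {"gripper": 60,"delta_pos": [0,0,0],"dr": [0,0,0]},
    {"gripper": 40,"delta_pos": [0,0,0],"dr": [0,0,0]},
    {"gripper": 15,"delta_pos": [0,0,0],"dr": [0,0,0]},
    {"gripper": 0,"delta_pos": [0,0,0],"dr": [0,0,0]},
    {"gripper": 0,"delta_pos": [0,0,0],"dr": [0,0,0]}
  ]
}}

```text
t: 4.0
ee_pos: [494.4, -350.2, 95.1]
orientation: [0.903, 1.371, -0.904]
ft_force: [-0.4, -0.9, 0.7]
width: 57.8
```

Request:
{"name": "apply_moves", "arguments": {
  "increments": [
    {"gripper": 0,"delta_pos": [0,0,0],"dr": [0,0,0]},
    {"gripper": 0,"delta_pos": [0,0,0],"dr": [0,0,0]},
    {"gripper": 0,"delta_pos": [0,0,0],"dr": [0,0,0]},
    {"gripper": 0,"delta_pos": [0,0,0],"dr": [0,0,0]},
    {"gripper": 0,"delta_pos": [0,0,0],"dr": [0,0,0]}
  ]
}}

```text
t: 4.42
ee_pos: [493.1, -349.4, 92.8]
orientation: [0.904, 1.375, -0.904]
ft_force: [0.3, -0.5, -1.4]
width: 24.5
```

```bash
python3 - <<'E'
from h import *
go((492.6,-348.2,92),np.radians(23.4))
E
```

```text
t 4.4167 ee [ 493.1 -349.4   92.8] delta cm [ 0.08 -0.   -0.13]
tool y yaw 23.32 xaxis [ 1.e-04 -1.e-04 -1.e+00] F [ 0.28 -0.46 -1.41] q [-0.64  0.58  1.76  0.    0.81 -1.04]
  turn world 0.001 tool-x -0.001
  turn world 3.143 tool-x -3.143
  turn world -3.14 tool-x 3.14
```

Request:
{"name": "apply_moves", "arguments": {
  "increments": [
    {"gripper": 0,"delta_pos": [0,0,0],"dr": [0,0,0]},
    {"gripper": 0,"delta_pos": [0,0,0],"dr": [0,0,0]},
    {"gripper": 0,"delta_pos": [0,0,0],"dr": [0,0,0]},
    {"gripper": 0,"delta_pos": [0,0,0],"dr": [0,0,0]},
    {"gripper": 0,"delta_pos": [0,0,0],"dr": [0,0,0]}
  ]
}}

```text
t: 4.83
ee_pos: [493.1, -349.3, 92.7]
orientation: [0.904, 1.375, -0.904]
ft_force: [-0.8, -0.1, 1.6]
width: 20.1
```

Request:
{"name": "apply_moves", "arguments": {
  "increments": [
    {"gripper": 0,"delta_pos": [-1,0,0],"dr": [0,0,0]},
    {"gripper": 0,"delta_pos": [-1.5,0,0],"dr": [0,0,0]},
    {"gripper": 0,"delta_pos": [-2,0,0],"dr": [0,0,0]},
    {"gripper": 0,"delta_pos": [-2,0,0],"dr": [0,0,0]},
    {"gripper": 0,"delta_pos": [-2,0,0],"dr": [0,0,0]}
  ]
}}

```text
t: 5.25
ee_pos: [493.0, -349.2, 178.9]
orientation: [0.904, 1.375, -0.904]
ft_force: [-0.2, -0.0, -0.5]
width: 19.9
```

```bash
python3 - <<'E'
from h import *
d=dict(np.load('w1.npz')); E=onplane(d,np.load('edge.npy'),26)[:,:2]
c=np.array([503.0,9.3]); a=np.radians(17.35); A=np.array([[np.cos(a),np.sin(a)],[-np.sin(a),np.cos(a)]])
L=(E-c)@A.T
for y in range(85,-96,-10):
    k=abs(L[:,1]-y)<4
    if k.sum(): 
        p=np.polyfit(L[k,1]-y,L[k,0],1); print(y,'edge x',p[1].round(1),'slope',p[0].round(2))
p=c+A.T@[80,75]
go(np.r_[p,177],a)
for n in['side','scene']:
    d=cam(n); save(d,n+'1.png'); 
E
```

```text
85 edge x 19.9 slope -0.82
75 edge x 27.4 slope -0.71
65 edge x 33.6 slope -0.57
55 edge x 38.6 slope -0.38
45 edge x 40.9 slope -0.17
35 edge x 41.0 slope 0.17
25 edge x 38.3 slope 0.44
15 edge x 33.1 slope 0.57
5 edge x 26.5 slope 0.7
-5 edge x 19.4 slope 0.61
-15 edge x 12.5 slope 0.61
-25 edge x 7.6 slope 0.35
-35 edge x 5.2 slope 0.15
-45 edge x 5.4 slope -0.14
-55 edge x 7.7 slope -0.47
-65 edge x 12.5 slope -0.71
-75 edge x 18.5 slope -0.66
-85 edge x 25.3 slope -0.59
-95 edge x 14.8 slope 5.38
t 5.25 ee [ 493.  -349.2  178.9] delta cm [  0.2   23.85 -39.15]
tool y yaw 23.32 xaxis [-2.e-04  2.e-04 -1.e+00] F [-0.21 -0.01 -0.45] q [-0.64  0.46  1.72  0.    0.97 -1.04]
  turn world -0.104 tool-x 0.104
  turn world 3.037 tool-x -3.037
  turn world -3.246 tool-x 3.246<stdin>:8: RankWarning: Polyfit may be poorly conditioned
```

Request:
{"name": "apply_moves", "arguments": {
  "increments": [
    {"gripper": 0,"delta_pos": [0,0,0],"dr": [0.104,0,0]},
    {"gripper": 0,"delta_pos": [0,0.64,-1.61],"dr": [0,0,0]},
    {"gripper": 0,"delta_pos": [0,0.64,-1.61],"dr": [0,0,0]},
    {"gripper": 0,"delta_pos": [0,1.28,-3.225],"dr": [0,0,0]},
    {"gripper": 0,"delta_pos": [0,1.28,-3.225],"dr": [0,0,0]}
  ]
}}

```text
t: 5.77
ee_pos: [500.0, -244.0, 176.6]
orientation: [0.983, 1.339, -0.983]
ft_force: [0.3, -0.1, -0.7]
width: 19.9
```

Request:
{"name": "apply_moves", "arguments": {
  "increments": [
    {"gripper": 0,"delta_pos": [0,1.28,-3.225],"dr": [0,0,0]},
    {"gripper": 0,"delta_pos": [0,1.28,-3.225],"dr": [0,0,0]},
    {"gripper": 0,"delta_pos": [0,1.28,-3.225],"dr": [0,0,0]},
    {"gripper": 0,"delta_pos": [0,1.28,-3.225],"dr": [0,0,0]},
    {"gripper": 0,"delta_pos": [0,1.28,-3.225],"dr": [0,0,0]}
  ]
}}

```text
t: 6.18
ee_pos: [512.7, -70.1, 176.8]
orientation: [0.981, 1.34, -0.982]
ft_force: [-0.7, -0.6, 0.0]
width: 19.7
```

Request:
{"name": "apply_moves", "arguments": {
  "increments": [
    {"gripper": 0,"delta_pos": [0,1.28,-3.225],"dr": [0,0,0]},
    {"gripper": 0,"delta_pos": [0,1.28,-3.225],"dr": [0,0,0]},
    {"gripper": 0,"delta_pos": [0,1.28,-3.225],"dr": [0,0,0]},
    {"gripper": 0,"delta_pos": [0,1.28,-3.225],"dr": [0,0,0]},
    {"gripper": 0,"delta_pos": [0,0.64,-1.61],"dr": [0,0,0]}
  ]
}}

```text
t: 6.6
ee_pos: [524.3, 86.9, 176.8]
orientation: [0.98, 1.341, -0.98]
ft_force: [-0.8, -0.4, -1.1]
width: 19.9
```

Request:
{"name": "apply_moves", "arguments": {
  "increments": [
    {"gripper": 0,"delta_pos": [0,0.64,-1.61],"dr": [0,0,0]},
    {"gripper": 0,"delta_pos": [1.3,0,0],"dr": [0,0,0]},
    {"gripper": 0,"delta_pos": [1.5,0,0],"dr": [0,0,0]},
    {"gripper": 0,"delta_pos": [1.5,0,0],"dr": [0,0,0]},
    {"gripper": 0,"delta_pos": [0.9,0,0],"dr": [0,0,0]}
  ]
}}

```text
t: 7.02
ee_pos: [524.8, 101.0, 123.6]
orientation: [0.98, 1.341, -0.983]
ft_force: [-0.2, -0.7, -1.7]
width: 19.7
```

Request:
{"name": "apply_moves", "arguments": {
  "increments": [
    {"gripper": 0,"delta_pos": [0,0,0],"dr": [0,0,0]},
    {"gripper": 0,"delta_pos": [0,0,0],"dr": [0,0,0]},
    {"gripper": 0,"delta_pos": [0,0,0],"dr": [0,0,0]},
    {"gripper": 0,"delta_pos": [0,0,0],"dr": [0,0,0]},
    {"gripper": 0,"delta_pos": [0,0,0],"dr": [0,0,0]}
  ]
}}

```text
t: 7.43
ee_pos: [527.4, 100.4, 126.4]
orientation: [0.984, 1.336, -0.982]
ft_force: [0.1, 1.2, -1.3]
width: 20.0
```

```bash
cat >> h.py <<'E'
c0=np.array([503.0,9.3]); a0=np.radians(17.35); A0=np.array([[np.cos(a0),np.sin(a0)],[-np.sin(a0),np.cos(a0)]])
E
python3 - <<'E'
from h import *
go((526.8,100.6,125),a0); o,_=st(); print('rail TCP',A0@(o['ee_pos'][:2]-c0))
F=[]
for i in range(3): F.append(ctrl.get_obs()['ft_force'])
print(F)
d=cam('scene'); 
# predicted tip & image crop
u=proj(d,[np.r_[o['ee_pos'][:2],o['ee_pos'][2]-87.7]]); print(u); save(d,'s2.png',(int(u[0,0])-75,int(u[0,1])-70,150,110),5)
d=cam('wrist'); print(proj(d,[np.r_[o['ee_pos'][:2],o['ee_pos'][2]-87.7]]))
E
```

```text
t 7.4333 ee [527.4 100.4 126.4] delta cm [ 0.14 -0.05 -0.04]
tool y yaw 17.36 xaxis [ 1.4e-03  3.0e-04 -1.0e+00] F [ 0.1   1.19 -1.33] q [ 0.17  0.44  1.9   0.    0.8  -0.14]
  turn world -0.0 tool-x 0.0
  turn world 3.141 tool-x -3.141
  turn world -3.142 tool-x 3.142
rail TCP [50.43106005 79.64717651]
[array([ 0.09560785,  1.18937044, -1.32637413]), array([ 0.09560785,  1.18937044, -1.32637413]), array([ 0.09560785,  1.18937044, -1.32637413])]
[[383.28702713 226.25335886]]
[[318.72024865 207.48455141]]
```

View pics/s2.png

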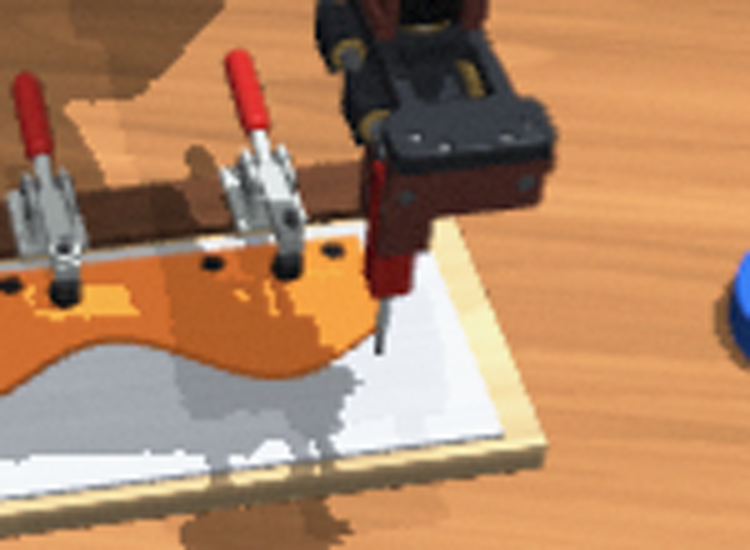

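The tip is at crop (379,352), which is full-frame (383.8,226.4) against a predicted (383.3,226.3). It hangs straight, clear of the edge, past the template's left end.

Request:
{"name": "apply_moves", "arguments": {
  "increments": [
    {"gripper": 0,"delta_pos": [0.5,0,0],"dr": [0,0,0]},
    {"gripper": 0,"delta_pos": [0.5,-0.2,0],"dr": [0,0,0]},
    {"gripper": 0,"delta_pos": [0.2,-0.4,0],"dr": [0,0,0]},
    {"gripper": 0,"delta_pos": [0,-0.4,0],"dr": [0,0,0]},
    {"gripper": 0,"delta_pos": [0,0,0],"dr": [0,0,0]}
  ]
}}

```text
t: 7.95
ee_pos: [515.9, 97.0, 113.1]
orientation: [0.982, 1.339, -0.985]
ft_force: [0.4, -0.2, -0.1]
width: 19.8
```

```bash
cat > f.py <<'E'
from h import *
import sys
n=int(sys.argv[1]) if len(sys.argv)>1 else 6
O=[ctrl.get_obs()]
for i in range(n): ctrl.get_image('side'); O.append(ctrl.get_obs())
F=np.array([o['ft_force'] for o in O]); P=np.array([o['ee_pos'] for o in O]); T=np.array([o['joint_torque'] for o in O])
R=np.eye(3); R[:2,:2]=A0
print('t',O[-1]['t'].round(2),'F rail',(F@R.T).mean(0).round(2),'sd',F.std(0).round(2)); q=P-[*c0,0]
print('TCP rail',(q@R.T).mean(0).round(2),'sd',P.std(0).round(2),'M',np.mean([o['moment'] for o in O],0).round(3))
E
python3 f.py 10
```

```text
Traceback (most recent call last):
  File "f.py", line 8, in <module>
    print('t',O[-1]['t'].round(2),'F rail',(F@R.T).mean(0).round(2),'sd',F.std(0).round(2)); q=P-[*c0,0]
              ^^^^^^^^^^^^^^^^
AttributeError: 'float' object has no attribute 'round'
```

```bash
sed -i "s/O\[-1\]\['t'\].round(2)/round(float(O[-1]['t']),2)/" f.py; python3 f.py 8
```

```text
t 8.85 F rail [ 0.02 -0.24 -0.9 ] sd [0.51 0.39 0.32]
TCP rail [ 39.96  79.79 113.69] sd [0.04 0.02 0.03] M [-0.07   0.047 -0.001]
```

Request:
{"name": "apply_moves", "arguments": {
  "increments": [
    {"gripper": 0,"delta_pos": [0.1,0,0],"dr": [0,0,0]},
    {"gripper": 0,"delta_pos": [0.1,0,0],"dr": [0,0,0]},
    {"gripper": 0,"delta_pos": [0.1,0,0],"dr": [0,0,0]},
    {"gripper": 0,"delta_pos": [0,0,0],"dr": [0,0,0]},
    {"gripper": 0,"delta_pos": [0,0,0],"dr": [0,0,0]}
  ]
}}

```text
t: 9.27
ee_pos: [517.2, 97.4, 110.6]
orientation: [0.983, 1.338, -0.983]
ft_force: [-0.1, 0.3, -0.2]
width: 19.9
```

```bash
python3 f.py 5
```

```text
t 9.52 F rail [ 0.06  0.13 -0.65] sd [0.31 0.15 0.52]
TCP rail [ 39.91  79.8  110.65] sd [0.04 0.02 0.06] M [-0.056  0.051 -0.015]
```

Request:
{"name": "apply_moves", "arguments": {
  "increments": [
    {"gripper": 0,"delta_pos": [0.05,0,0],"dr": [0,0,0]},
    {"gripper": 0,"delta_pos": [0.05,0,0],"dr": [0,0,0]},
    {"gripper": 0,"delta_pos": [0.05,0,0],"dr": [0,0,0]},
    {"gripper": 0,"delta_pos": [0,0,0],"dr": [0,0,0]},
    {"gripper": 0,"delta_pos": [0,0,0],"dr": [0,0,0]}
  ]
}}

```text
t: 9.93
ee_pos: [517.3, 97.4, 109.1]
orientation: [0.983, 1.337, -0.983]
ft_force: [-0.6, -0.9, -0.5]
width: 20.0
```

Request:
{"name": "apply_moves", "arguments": {
  "increments": [
    {"gripper": 0,"delta_pos": [0.03,0,0],"dr": [0,0,0]},
    {"gripper": 0,"delta_pos": [0.03,0,0],"dr": [0,0,0]},
    {"gripper": 0,"delta_pos": [0,0,0],"dr": [0,0,0]},
    {"gripper": 0,"delta_pos": [0,0,0],"dr": [0,0,0]},
    {"gripper": 0,"delta_pos": [0,0,0],"dr": [0,0,0]}
  ]
}}

```text
t: 10.35
ee_pos: [517.3, 97.4, 108.6]
orientation: [0.983, 1.337, -0.983]
ft_force: [-0.0, 0.8, -0.3]
width: 20.0
```

```bash
python3 f.py 5
```

```text
t 10.6 F rail [ 0.19 -0.05 -0.7 ] sd [0.43 0.43 0.44]
TCP rail [ 39.94  79.79 108.6 ] sd [0.01 0.01 0.01] M [-0.043  0.041 -0.015]
```

Request:
{"name": "apply_moves", "arguments": {
  "increments": [
    {"gripper": 0,"delta_pos": [0.02,0,0],"dr": [0,0,0]},
    {"gripper": 0,"delta_pos": [0.02,0,0],"dr": [0,0,0]},
    {"gripper": 0,"delta_pos": [0,0,0],"dr": [0,0,0]},
    {"gripper": 0,"delta_pos": [0,0,0],"dr": [0,0,0]},
    {"gripper": 0,"delta_pos": [0,0,0],"dr": [0,0,0]}
  ]
}}

```text
t: 11.02
ee_pos: [517.4, 97.4, 108.2]
orientation: [0.983, 1.337, -0.983]
ft_force: [-0.2, 0.2, 0.3]
width: 19.6
```

```bash
python3 f.py 3
```

```text
t 11.17 F rail [-0.3  -0.13  0.86] sd [0.14 0.45 0.34]
TCP rail [ 39.98  79.78 108.24] sd [0.   0.01 0.01] M [-0.075  0.081 -0.024]
```

Request:
{"name": "apply_moves", "arguments": {
  "increments": [
    {"gripper": 0,"delta_pos": [0.02,0,0],"dr": [0,0,0]},
    {"gripper": 0,"delta_pos": [0.02,0,0],"dr": [0,0,0]},
    {"gripper": 0,"delta_pos": [0,0,0],"dr": [0,0,0]},
    {"gripper": 0,"delta_pos": [0,0,0],"dr": [0,0,0]},
    {"gripper": 0,"delta_pos": [0,0,0],"dr": [0,0,0]}
  ]
}}

```text
t: 11.58
ee_pos: [517.4, 97.4, 107.9]
orientation: [0.983, 1.337, -0.983]
ft_force: [-1.5, -0.1, 4.1]
width: 19.8
```

```bash
python3 f.py 3
```

```text
t 11.73 F rail [-0.84  0.2   4.03] sd [0.49 0.12 0.39]
TCP rail [ 40.03  79.77 107.92] sd [0.01 0.01 0.01] M [-0.1    0.225 -0.019]
```

Request:
{"name": "apply_moves", "arguments": {
  "increments": [
    {"gripper": 0,"delta_pos": [0,-0.2,0],"dr": [0,0,0]},
    {"gripper": 0,"delta_pos": [0,-0.25,0],"dr": [0,0,0]},
    {"gripper": 0,"delta_pos": [0,-0.25,0],"dr": [0,0,0]},
    {"gripper": 0,"delta_pos": [0,-0.25,0],"dr": [0,0,0]},
    {"gripper": 0,"delta_pos": [0,-0.15,0],"dr": [0,0,0]}
  ]
}}

```text
t: 12.15
ee_pos: [507.0, 94.1, 108.0]
orientation: [0.984, 1.337, -0.982]
ft_force: [3.1, 0.3, 3.4]
width: 20.1
```

```bash
python3 f.py 3
```

```text
t 12.3 F rail [ 1.47 -0.6   5.24] sd [0.92 0.33 1.49]
TCP rail [ 28.62  79.75 107.91] sd [0.3  0.08 0.05] M [-0.067 -0.327  0.002]
```

Request:
{"name": "apply_moves", "arguments": {
  "increments": [
    {"gripper": 0,"delta_pos": [0,-0.05,0],"dr": [0,0,0]},
    {"gripper": 0,"delta_pos": [0,-0.05,0],"dr": [0,0,0]},
    {"gripper": 0,"delta_pos": [0,-0.03,0],"dr": [0,0,0]},
    {"gripper": 0,"delta_pos": [0,0,0],"dr": [0,0,0]},
    {"gripper": 0,"delta_pos": [0,0,0],"dr": [0,0,0]}
  ]
}}

```text
t: 12.72
ee_pos: [505.7, 93.7, 107.9]
orientation: [0.983, 1.337, -0.983]
ft_force: [2.8, 0.2, 4.2]
width: 20.1
```

```bash
python3 f.py 3
```

```text
t 12.87 F rail [ 2.34 -0.59  5.02] sd [0.5  0.42 0.47]
TCP rail [ 27.79  79.75 107.87] sd [0.01 0.01 0.01] M [ 0.088 -0.564 -0.023]
```

Request:
{"name": "apply_moves", "arguments": {
  "increments": [
    {"gripper": 0,"delta_pos": [-0.03,0,0],"dr": [0,0,0]},
    {"gripper": 0,"delta_pos": [0,-0.03,0],"dr": [0,0,0]},
    {"gripper": 0,"delta_pos": [0,-0.03,0],"dr": [0,0,0]},
    {"gripper": 0,"delta_pos": [0,0,0],"dr": [0,0,0]},
    {"gripper": 0,"delta_pos": [0,0,0],"dr": [0,0,0]}
  ]
}}

```text
t: 13.28
ee_pos: [504.9, 93.5, 108.0]
orientation: [0.983, 1.338, -0.983]
ft_force: [2.2, 0.4, 3.0]
width: 19.7
```

```bash
python3 f.py 3
```

```text
t 13.43 F rail [ 2.34 -0.08  3.13] sd [0.4  0.15 0.2 ]
TCP rail [ 26.93  79.83 108.01] sd [0.02 0.01 0.01] M [ 0.108 -0.562  0.027]
```

Request:
{"name": "apply_moves", "arguments": {
  "increments": [
    {"gripper": 0,"delta_pos": [0,-0.03,0],"dr": [0,0,0]},
    {"gripper": 0,"delta_pos": [0,-0.03,0],"dr": [0,0,0]},
    {"gripper": 0,"delta_pos": [0,0,0],"dr": [0,0,0]},
    {"gripper": 0,"delta_pos": [0,0,0],"dr": [0,0,0]},
    {"gripper": 0,"delta_pos": [0,0,0],"dr": [0,0,0]}
  ]
}}

```text
t: 13.85
ee_pos: [504.6, 93.4, 108.1]
orientation: [0.983, 1.337, -0.983]
ft_force: [4.2, 1.5, 2.2]
width: 19.7
```

```bash
python3 f.py 3
```

```text
t 14.0 F rail [4.12 0.03 1.79] sd [0.25 0.37 0.47]
TCP rail [ 26.65  79.79 108.11] sd [0.02 0.01 0.01] M [ 0.349 -0.894  0.015]
```

```bash
cat > path.py <<'E'
from h import *
from scipy.optimize import least_squares
d=dict(np.load('w1.npz')); L=(onplane(d,np.load('edge.npy'),26)[:,:2]-c0)@A0.T; L=L[abs(L[:,1])<92]
k=2*np.pi/160
def f(p):
    x,y=L.T; cs,sn=np.cos(p[1]),np.sin(p[1]); xx=x-22-p[0]; X=cs*xx+sn*y; Y=-sn*xx+cs*y-p[2]; return (X-18*np.sin(k*Y))/np.hypot(1,.707*np.cos(k*Y))
p=least_squares(f,[0,0,0],loss='soft_l1').x; print(p)
Y=np.linspace(-95,95,2000); X=18*np.sin(k*Y); s=18*k*np.cos(k*Y); n=np.hypot(1,s); X2=X+2/n; Y2=Y-2*s/n+p[2]
cs,sn=np.cos(p[1]),np.sin(p[1]); px=22+p[0]+cs*X2-sn*Y2; py=sn*X2+cs*Y2
ys=np.arange(80,-85,-2); xs=np.interp(ys,py,px)
for i in range(0,len(ys)-5,5): print(ys[i],'x',xs[i].round(2),'dx cm',(np.diff(xs[i:i+6])/10).round(3))
E
python3 path.py
```

```text
[ 0.97781915 -0.00999201  0.0175973 ]
80 x 26.22 dx cm [0.138 0.137 0.134 0.131 0.128]
70 x 32.9 dx cm [0.123 0.118 0.112 0.106 0.098]
60 x 38.47 dx cm [0.091 0.082 0.074 0.065 0.055]
50 x 42.13 dx cm [0.045 0.035 0.025 0.015 0.004]
40 x 43.38 dx cm [-0.006 -0.017 -0.027 -0.038 -0.048]
30 x 42.02 dx cm [-0.058 -0.067 -0.077 -0.086 -0.094]
20 x 38.2 dx cm [-0.102 -0.11  -0.117 -0.123 -0.128]
10 x 32.4 dx cm [-0.133 -0.137 -0.14  -0.142 -0.144]
0 x 25.43 dx cm [-0.144 -0.144 -0.143 -0.141 -0.137]
-10 x 18.34 dx cm [-0.133 -0.129 -0.123 -0.117 -0.109]
-20 x 12.23 dx cm [-0.101 -0.093 -0.084 -0.074 -0.063]
-30 x 8.08 dx cm [-0.053 -0.042 -0.03  -0.019 -0.007]
-40 x 6.58 dx cm [0.005 0.017 0.028 0.039 0.05 ]
-50 x 7.97 dx cm [0.061 0.071 0.08  0.089 0.098]
-60 x 11.96 dx cm [0.105 0.112 0.118 0.124 0.128]
-70 x 17.83 dx cm [0.132 0.135 0.137 0.138 0.138]
```

Request:
{"name": "apply_moves", "arguments": {
  "increments": [
    {"gripper": 0,"delta_pos": [0.01,0.14,0.2],"dr": [0,0,0]},
    {"gripper": 0,"delta_pos": [0,0.137,0.2],"dr": [0,0,0]},
    {"gripper": 0,"delta_pos": [0,0.134,0.2],"dr": [0,0,0]},
    {"gripper": 0,"delta_pos": [0,0.131,0.2],"dr": [0,0,0]},
    {"gripper": 0,"delta_pos": [0,0.128,0.2],"dr": [0,0,0]}
  ]
}}

```text
t: 14.42
ee_pos: [510.3, 85.5, 107.2]
orientation: [0.98, 1.344, -0.989]
ft_force: [-4.4, 2.9, 6.3]
width: 20.2
```

```bash
python3 f.py 4
```

```text
t 14.62 F rail [-2.36  1.38  5.24] sd [1.09 1.17 0.53]
TCP rail [ 30.22  70.15 107.27] sd [0.33 0.11 0.05] M [ 0.187  0.826 -0.006]
```

```bash
python3 f.py 4; python3 -c "
from h import *
go((0,0,0),a0)"
```

```text
t 14.82 F rail [-1.34  0.29  4.93] sd [0.36 0.48 0.25]
TCP rail [ 30.57  69.93 107.34] sd [0.04 0.01 0.01] M [-0.032  0.591 -0.017]
t 14.8167 ee [511.3  85.2 107.3] delta cm [ 11.03 -51.28  -7.13]
tool y yaw 17.37 xaxis [-0.0055 -0.0011 -1.    ] F [-1.54  0.79  4.94] q [ 0.14  0.46  1.94 -0.    0.75 -0.16]
  turn world -0.0 tool-x 0.0
  turn world 3.141 tool-x -3.141
  turn world -3.142 tool-x 3.142
```

Request:
{"name": "apply_moves", "arguments": {
  "increments": [
    {"gripper": 0,"delta_pos": [0,0,0],"dr": [0,0,0]},
    {"gripper": 0,"delta_pos": [0,0,0],"dr": [0,0,0]},
    {"gripper": 0,"delta_pos": [0,0,0],"dr": [0,0,0]},
    {"gripper": 0,"delta_pos": [0,0,0],"dr": [0,0,0]},
    {"gripper": 0,"delta_pos": [0,0,0],"dr": [0,0,0]}
  ]
}}

```text
t: 15.23
ee_pos: [511.4, 85.2, 107.4]
orientation: [0.98, 1.341, -0.987]
ft_force: [-2.5, 0.2, 4.8]
width: 19.5
```

```bash
python3 f.py 3; python3 - <<'E'
from h import *
d=cam('scene'); o=ctrl.get_obs(); u=proj(d,[np.r_[o['ee_pos'][:2],o['ee_pos'][2]-87.7]]); print(u,u-[60,45]); save(d,'s3.png',(int(u[0,0])-60,int(u[0,1])-45,120,80),6)
E
```

```text
t 15.38 F rail [-2.21  0.74  4.31] sd [0.67 0.31 0.35]
TCP rail [ 30.63  69.92 107.36] sd [0.01 0.01 0.01] M [-0.075  0.608 -0.011]
[[376.5161291  226.49799223]] [[316.5161291  181.49799223]]
```

View pics/s3.png

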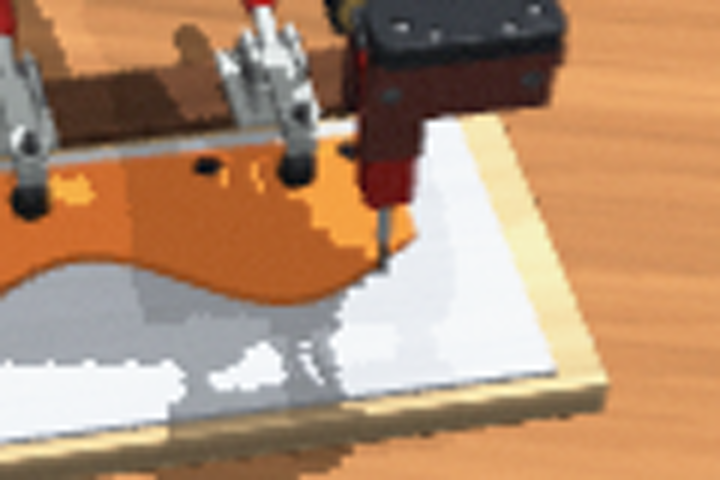

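The tip is at crop (383,268), which is full-frame (380.3,226.2) against a straight-down prediction of (376.5,226.5). It rests at the edge but trails towards the left, so the scriber seems to be tilted in the jaws.

```bash
python3 - <<'E'
from h import *
d=cam('scene'); p=onplane(d,[[380.3,226.2]],21)[0]; print('tip rail',A0@(p[:2]-c0))
w=cam('wrist'); o,R=st(); 
B=o['ee_pos']; print('straight',proj(w,[B+R[:,0]*87.7,B-R[:,0]*0]))
save(w,'w3.png',(260,140,120,100),6)
np.savez('w3.npz',**{k:np.array(v) for k,v in w.items()})
E
```

```text
tip rail [32.44142408 78.5899052 ]
straight [[318.72271732 207.44712554]
 [318.31836473 254.14636973]]
```

View pics/w3.png

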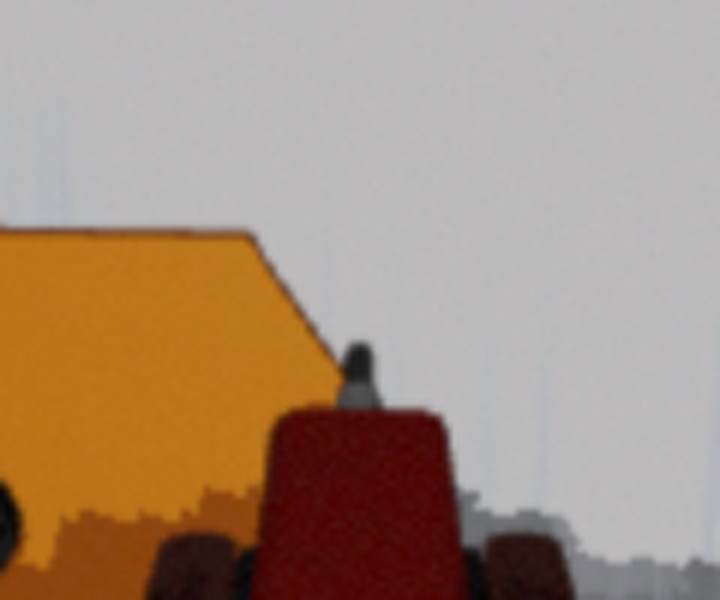

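The wrist crop shows the point at crop (359,345), which is full-frame (319.8,197.5), touching the template edge. It trails about 8 mm behind straight-down. The scriber has pivoted in the pads under sheet friction, so I'll press more lightly and track the tip in this view.

```bash
cat > f.py <<'E'
from h import *
import sys
n=int(sys.argv[1]) if len(sys.argv)>1 else 4
O=[ctrl.get_obs()]
for i in range(n): w=cam('wrist'); O.append(ctrl.get_obs())
def tip(w):
    V=w['img'].max(2).astype(int); W=V[165:235,311:328]; m=(W<110)&(w['img'][165:235,311:328].ptp(2)<40 if hasattr(np.ndarray,'ptp') else (W-w['img'][165:235,311:328].min(2)<40))
    nn,l,s,c=cv2.connectedComponentsWithStats(m.astype(np.uint8)); 
    b=[i for i in range(1,nn) if s[i,4]>=12]
    if not b: return None
    i=min(b,key=lambda i:s[i,1]); r=s[i,1]; cs=np.where((l==i)[r:r+3].any(0))[0]
    return cs.mean()+311, r+165
F=np.array([o['ft_force'] for o in O]); P=np.array([o['ee_pos'] for o in O])
R=np.eye(3); R[:2,:2]=A0
f=(F@R.T).mean(0)+[0,0,.75]
print('t',round(float(O[-1]['t']),2),'F rail net',f.round(2),'sd',F.std(0).round(2)); q=(P-[*c0,0])@R.T
print('TCP rail',q.mean(0).round(2),'last',q[-1].round(2),'M',(R@np.mean([o['moment'] for o in O],0)).round(3),'xax',(R@Rm(O[-1]['orientation'])[:,0]).round(4))
u=tip(w)
if u:
    T=A0@(onplane(w,[u],22)[0,:2]-c0); print('tip px',u,'rail',T.round(1),'rel TCP',(T-q[-1,:2]).round(1))
else: print('no tip')
E
python3 f.py 2
```

```text
t 15.63 F rail net [-2.3  0.9  5.9] sd [0.11 0.29 0.24]
TCP rail [ 30.62  69.92 107.34] last [ 30.63  69.91 107.36] M [ 0.098  0.61  -0.039] xax [-5.5e-03  6.0e-04 -1.0e+00]Traceback (most recent call last):
  File "f.py", line 18, in <module>
    u=tip(w)
  File "f.py", line 7, in tip
    V=w['img'].max(2).astype(int); W=V[165:235,311:328]; m=(W<110)&(w['img'][165:235,311:328].ptp(2)<40 if hasattr(np.ndarray,'ptp') else (W-w['img'][165:235,311:328].min(2)<40))
                                                                    ^^^^^^^^^^^^^^^^^^^^^^^^^^^^^
AttributeError: `ptp` was removed from the ndarray class in NumPy 2.0. Use np.ptp(arr, ...) instead.
```

Request:
{"name": "apply_moves", "arguments": {
  "increments": [
    {"gripper": 0,"delta_pos": [-0.02,0,0],"dr": [0,0,0]},
    {"gripper": 0,"delta_pos": [-0.02,0,0],"dr": [0,0,0]},
    {"gripper": 0,"delta_pos": [0,0,0],"dr": [0,0,0]},
    {"gripper": 0,"delta_pos": [0,0,0],"dr": [0,0,0]},
    {"gripper": 0,"delta_pos": [0,0,0],"dr": [0,0,0]}
  ]
}}

```text
t: 16.05
ee_pos: [513.7, 85.7, 108.1]
orientation: [0.983, 1.338, -0.983]
ft_force: [0.2, -0.1, -0.1]
width: 20.2
```

```bash
python3 f.py 4
```

```text
t 16.25 F rail net [-0.03 -0.22  0.03] sd [0.28 0.83 0.48]
TCP rail [ 33.13  69.76 108.23] last [ 33.2   69.79 108.3 ] M [-0.063  0.049 -0.005] xax [ 0. -0. -1.]Traceback (most recent call last):
  File "f.py", line 18, in <module>
    u=tip(w)
  File "f.py", line 7, in tip
    V=w['img'].max(2).astype(int); W=V[165:235,311:328]; m=(W<110)&(w['img'][165:235,311:328].ptp(2)<40 if hasattr(np.ndarray,'ptp') else (W-w['img'][165:235,311:328].min(2)<40))
                                                                    ^^^^^^^^^^^^^^^^^^^^^^^^^^^^^
AttributeError: `ptp` was removed from the ndarray class in NumPy 2.0. Use np.ptp(arr, ...) instead.
```

```bash
sed -i "s/(w\['img'\]\[165:235,311:328\].ptp(2)<40 if hasattr(np.ndarray,'ptp') else (W-w\['img'\]\[165:235,311:328\].min(2)<40))/(W-w['img'][165:235,311:328].min(2)<40)/" f.py; sed -i '/^    u=/d' f.py; python3 f.py 1
```

```text
t 16.3 F rail net [-0.4  -0.33  0.23] sd [0.46 0.08 0.11]
TCP rail [ 33.18  69.78 108.32] last [ 33.16  69.77 108.33] M [-0.038  0.062  0.016] xax [ 0. -0. -1.]
tip px (np.float64(319.5), np.int32(197)) rail [33.8 79.2] rel TCP [0.6 9.4]
```

Request:
{"name": "apply_moves", "arguments": {
  "increments": [
    {"gripper": 0,"delta_pos": [0.02,0.05,0],"dr": [0,0,0]},
    {"gripper": 0,"delta_pos": [0.02,0,-0.1],"dr": [0,0,0]},
    {"gripper": 0,"delta_pos": [0,0,-0.2],"dr": [0,0,0]},
    {"gripper": 0,"delta_pos": [0,0,-0.2],"dr": [0,0,0]},
    {"gripper": 0,"delta_pos": [0,0,-0.2],"dr": [0,0,0]}
  ]
}}

```text
t: 16.72
ee_pos: [512.1, 92.8, 108.0]
orientation: [0.983, 1.337, -0.983]
ft_force: [-1.1, -0.1, -0.6]
width: 19.8
```

```bash
python3 f.py 2
```

```text
t 16.82 F rail net [-0.19 -0.05  0.23] sd [0.68 0.21 0.21]
TCP rail [ 33.61  77.15 107.98] last [ 33.61  77.17 107.99] M [-0.035  0.021 -0.002] xax [-0.e+00  1.e-04 -1.e+00]
tip px (np.float64(319.5), np.int32(197)) rail [34.2 86.8] rel TCP [0.6 9.6]
```

Request:
{"name": "apply_moves", "arguments": {
  "increments": [
    {"gripper": 0,"delta_pos": [0.04,0,0],"dr": [0,0,0]},
    {"gripper": 0,"delta_pos": [0.03,0,-0.2],"dr": [0,0,0]},
    {"gripper": 0,"delta_pos": [0,0,-0.2],"dr": [0,0,0]},
    {"gripper": 0,"delta_pos": [0,0,-0.2],"dr": [0,0,0]},
    {"gripper": 0,"delta_pos": [0,0,-0.2],"dr": [0,0,0]}
  ]
}}

```text
t: 17.23
ee_pos: [510.2, 100.3, 107.5]
orientation: [0.983, 1.337, -0.983]
ft_force: [1.4, -3.1, 2.3]
width: 19.7
```

```bash
python3 f.py 2
```

```text
t 17.33 F rail net [ 0.6  -0.15  4.04] sd [0.54 2.23 1.22]
TCP rail [ 34.    85.09 107.52] last [ 33.98  85.37 107.48] M [ 0.035 -0.105  0.011] xax [ 7.e-04  7.e-04 -1.e+00]
tip px (np.float64(319.5), np.int32(197)) rail [34.7 94.8] rel TCP [0.7 9.4]
```

Request:
{"name": "apply_moves", "arguments": {
  "increments": [
    {"gripper": 0,"delta_pos": [-0.03,0,0.27],"dr": [0,0,0]},
    {"gripper": 0,"delta_pos": [0,-0.1,0.27],"dr": [0,0,0]},
    {"gripper": 0,"delta_pos": [0,-0.25,0.27],"dr": [0,0,0]},
    {"gripper": 0,"delta_pos": [0,-0.25,0.27],"dr": [0,0,0]},
    {"gripper": 0,"delta_pos": [0,-0.15,0],"dr": [0,0,0]}
  ]
}}

```text
t: 17.75
ee_pos: [506.2, 87.0, 107.7]
orientation: [0.984, 1.336, -0.983]
ft_force: [3.4, 1.2, 0.8]
width: 19.9
```

```bash
python3 f.py 3
```

```text
t 17.9 F rail net [ 2.7  -0.2   1.88] sd [0.56 0.39 0.4 ]
TCP rail [ 26.27  73.41 107.7 ] last [ 26.31  73.55 107.69] M [-0.144 -0.61  -0.013] xax [ 7.e-04 -5.e-04 -1.e+00]
tip px (np.float64(319.5), np.int32(197)) rail [27. 83.] rel TCP [0.7 9.5]
```

Request:
{"name": "apply_moves", "arguments": {
  "increments": [
    {"gripper": 0,"delta_pos": [0,-0.05,0],"dr": [0,0,0]},
    {"gripper": 0,"delta_pos": [0,-0.05,0],"dr": [0,0,0]},
    {"gripper": 0,"delta_pos": [0,-0.03,0],"dr": [0,0,0]},
    {"gripper": 0,"delta_pos": [0,0,0],"dr": [0,0,0]},
    {"gripper": 0,"delta_pos": [0,0,0],"dr": [0,0,0]}
  ]
}}

```text
t: 18.32
ee_pos: [505.3, 87.5, 107.8]
orientation: [0.984, 1.336, -0.982]
ft_force: [4.8, 2.2, 0.2]
width: 19.9
```

```bash
python3 f.py 3
```

```text
t 18.47 F rail net [ 5.   -0.15  0.97] sd [0.27 0.57 0.47]
TCP rail [ 25.54  73.99 107.78] last [ 25.55  74.   107.79] M [-0.02  -1.247 -0.036] xax [ 1.5e-03 -1.0e-04 -1.0e+00]
tip px (np.float64(319.5), np.int32(197)) rail [26.3 83.5] rel TCP [0.7 9.5]
```

Request:
{"name": "apply_moves", "arguments": {
  "increments": [
    {"gripper": 0,"delta_pos": [0,0.13,0.1],"dr": [0,0,0]},
    {"gripper": 0,"delta_pos": [0,0.069,0.1],"dr": [0,0,0]},
    {"gripper": 0,"delta_pos": [0,0.069,0.1],"dr": [0,0,0]},
    {"gripper": 0,"delta_pos": [0,0.069,0.1],"dr": [0,0,0]},
    {"gripper": 0,"delta_pos": [0,0.068,0.1],"dr": [0,0,0]}
  ]
}}

```text
t: 18.88
ee_pos: [508.7, 83.7, 107.2]
orientation: [0.982, 1.34, -0.985]
ft_force: [-2.0, 3.9, 4.6]
width: 19.5
```

```bash
python3 f.py 3
```

```text
t 19.03 F rail net [-0.68  2.2   3.85] sd [0.61 1.31 0.89]
TCP rail [ 27.97  68.94 107.25] last [ 28.23  68.68 107.29] M [0.594 0.233 0.003] xax [-1.4e-03 -4.0e-04 -1.0e+00]
tip px (np.float64(319.0), np.int32(194)) rail [28.2 81. ] rel TCP [-0.  12.3]
```

Request:
{"name": "apply_moves", "arguments": {
  "increments": [
    {"gripper": 0,"delta_pos": [-0.15,0.3,0],"dr": [0,0,0]},
    {"gripper": 0,"delta_pos": [-0.15,0.3,0],"dr": [0,0,0]},
    {"gripper": 0,"delta_pos": [0,0,0],"dr": [-0.112,0,0]},
    {"gripper": 0,"delta_pos": [0,0,0],"dr": [-0.112,0,0]},
    {"gripper": 0,"delta_pos": [0,0,0],"dr": [-0.112,0,0]}
  ]
}}

```text
t: 19.45
ee_pos: [516.1, 85.3, 110.5]
orientation: [0.722, 1.447, -0.723]
ft_force: [0.5, 0.8, -0.2]
width: 20.0
```

Request:
{"name": "apply_moves", "arguments": {
  "increments": [
    {"gripper": 0,"delta_pos": [0,0,0],"dr": [-0.112,0,0]},
    {"gripper": 0,"delta_pos": [0,0,0],"dr": [-0.112,0,0]},
    {"gripper": 0,"delta_pos": [0,0,0],"dr": [-0.112,0,0]},
    {"gripper": 0,"delta_pos": [0,0,0],"dr": [-0.112,0,0]},
    {"gripper": 0,"delta_pos": [0,0,0],"dr": [0,-0.105,0]}
  ]
}}

```text
t: 19.87
ee_pos: [519.6, 84.9, 111.2]
orientation: [0.345, 1.433, -0.384]
ft_force: [0.8, -0.8, -1.3]
width: 20.2
```

```bash
python3 f.py 3; python3 - <<'E'
from h import *
o=ctrl.get_obs(); R=np.eye(3); R[:2,:2]=A0; Rt=R@Rm(o['orientation']); print('tool axes in rail (cols)\n',Rt.round(4))
d=cam('scene'); np.savez('s4.npz',**{k:np.array(v) for k,v in d.items()}); u=proj(d,[np.r_[o['ee_pos'][:2],20]]); print(u); b=[int(u[0,0])-60,int(u[0,1])-60]; print(b)
e=cam('side'); v=proj(e,[np.r_[o['ee_pos'][:2],20]]); c=[int(v[0,0])-45,int(v[0,1])-60]; print(v,c)
i1=cv2.resize(d['img'][b[1]:b[1]+80,b[0]:b[0]+120],None,fx=4,fy=4,interpolation=2); i2=cv2.resize(e['img'][c[1]:c[1]+80,c[0]:c[0]+75],None,fx=4,fy=4,interpolation=2)
cv2.imwrite('pics/s4.png',cv2.cvtColor(np.hstack([i1,i2]),cv2.COLOR_RGB2BGR))
E
```

```text
t 20.02 F rail net [-0.38 -0.03 -0.7 ] sd [2.24 0.59 0.51]
TCP rail [ 35.1   68.84 110.51] last [ 34.15  69.62 110.47] M [ 0.077 -0.011  0.01 ] xax [ 0.0723 -0.0733 -0.9947]
tip px (np.float64(320.0), np.int32(194)) rail [33.3 71.7] rel TCP [-0.8  2.1]
tool axes in rail (cols)
 [[ 7.230e-02  7.076e-01  7.029e-01]
 [-7.330e-02  7.066e-01 -7.038e-01]
 [-9.947e-01 -7.000e-04  1.029e-01]]
[[376.77170529 227.45658605]]
[316, 167]
[[305.82142393 194.54671802]] [260, 134]
```

View pics/s4.png

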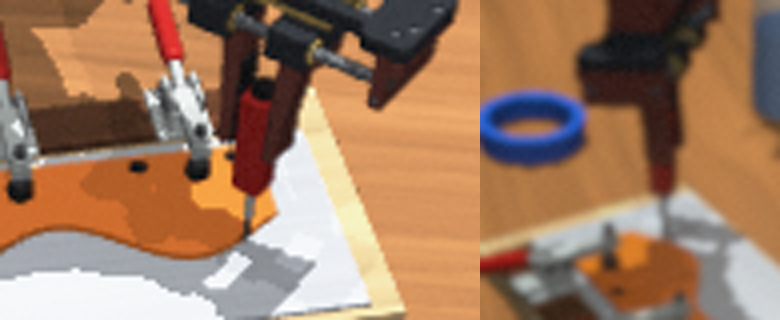

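Both views show the scriber upright again, with the tip at scene (377.8,225.8) and prediction (376.8,227.5). The jaws now stand at 45° to the rail.

Request:
{"name": "apply_moves", "arguments": {
  "increments": [
    {"gripper": 0,"delta_pos": [0.068,0.1,-0.22],"dr": [0,0,0]},
    {"gripper": 0,"delta_pos": [0.067,0.098,-0.221],"dr": [0,0,0]},
    {"gripper": 0,"delta_pos": [0.02,0,-0.002],"dr": [0,0,0]},
    {"gripper": 0,"delta_pos": [0.02,0,-0.002],"dr": [0,0,0]},
    {"gripper": 0,"delta_pos": [0,0,0],"dr": [0,0,0]}
  ]
}}

```text
t: 20.53
ee_pos: [512.9, 89.2, 108.3]
orientation: [0.354, 1.435, -0.394]
ft_force: [0.1, -0.2, -1.3]
width: 19.7
```

```bash
python3 f.py 4; sed -i 's/^for i in range(0,len.*$//' path.py; cat > nxt.py <<'E'
# rows along the tip path: from tip y0 by step s (mm), n rows; extra corrections in rail mm on row 1
from path import *
import sys
y0,s,ex,ez=map(float,sys.argv[1:5]); o=ctrl.get_obs(); R=np.eye(3); R[:2,:2]=A0; Rt=R@Rm(o['orientation'])
yy=y0-s*np.arange(6); xx=np.interp(yy,py[::1],px)
for i in range(5):
    d=np.array([xx[i+1]-xx[i]+ex/5,-s,ez/5]); print(yy[i+1].round(1),(Rt.T@d/10).round(3))
E
python3 nxt.py 74 1 0 0
```

```text
t 20.73 F rail net [-0.21  0.14 -0.12] sd [0.44 0.24 0.37]
TCP rail [ 33.29  73.33 108.34] last [ 33.3   73.33 108.38] M [0.027 0.056 0.001] xax [ 0.074  -0.0742 -0.9945]
tip px (np.float64(319.5), np.int32(194)) rail [32.4 75.7] rel TCP [-1.   2.4]
[ 0.97781915 -0.00999201  0.0175973 ]
73.0 [ 0.012 -0.024  0.117]
72.0 [ 0.012 -0.024  0.116]
71.0 [ 0.012 -0.025  0.116]
70.0 [ 0.012 -0.026  0.115]
69.0 [ 0.012 -0.027  0.114]
```

Request:
{"name": "apply_moves", "arguments": {
  "increments": [
    {"gripper": 0,"delta_pos": [0.006,-0.054,-0.055],"dr": [0,0,0]},
    {"gripper": 0,"delta_pos": [0.006,-0.054,-0.055],"dr": [0,0,0]},
    {"gripper": 0,"delta_pos": [0.006,-0.054,-0.055],"dr": [0,0,0]},
    {"gripper": 0,"delta_pos": [0,0,0],"dr": [0,0,0]},
    {"gripper": 0,"delta_pos": [0,0,0],"dr": [0,0,0]}
  ]
}}

```text
t: 21.15
ee_pos: [511.0, 88.7, 108.2]
orientation: [0.354, 1.434, -0.393]
ft_force: [1.0, 0.4, -0.3]
width: 19.9
```

```bash
python3 f.py 4; python3 nxt.py 73 1 0 0
```

```text
t 21.35 F rail net [ 1.62 -0.03  0.73] sd [0.33 0.22 0.38]
TCP rail [ 31.34  73.38 108.19] last [ 31.3   73.38 108.17] M [ 0.045 -0.286  0.018] xax [ 0.0747 -0.0742 -0.9944]
tip px (np.float64(320.5), np.int32(194)) rail [31.  76.4] rel TCP [-0.3  3. ]
[ 0.97781915 -0.00999201  0.0175973 ]
72.0 [ 0.012 -0.024  0.116]
71.0 [ 0.012 -0.025  0.116]
70.0 [ 0.012 -0.026  0.115]
69.0 [ 0.012 -0.027  0.114]
68.0 [ 0.012 -0.027  0.113]
```

Request:
{"name": "apply_moves", "arguments": {
  "increments": [
    {"gripper": 0,"delta_pos": [0.012,-0.024,0.116],"dr": [0,0,0]},
    {"gripper": 0,"delta_pos": [0.012,-0.025,0.116],"dr": [0,0,0]},
    {"gripper": 0,"delta_pos": [0.012,-0.026,0.115],"dr": [0,0,0]},
    {"gripper": 0,"delta_pos": [0.012,-0.027,0.114],"dr": [0,0,0]},
    {"gripper": 0,"delta_pos": [0.012,-0.027,0.113],"dr": [0,0,0]}
  ]
}}

```text
t: 21.77
ee_pos: [515.2, 84.9, 108.0]
orientation: [0.354, 1.435, -0.393]
ft_force: [-0.6, 4.4, 0.7]
width: 20.0
```

```bash
python3 f.py 4; python3 nxt.py 68 1.5 0 0
```

```text
t 21.97 F rail net [1.27 2.49 1.02] sd [0.87 0.88 0.43]
TCP rail [ 34.41  68.27 108.05] last [ 34.47  68.22 108.07] M [ 0.68  -0.351  0.043] xax [ 0.0746 -0.0745 -0.9944]
tip px (np.float64(320.5), np.int32(194)) rail [34.1 71.2] rel TCP [-0.4  3. ]
[ 0.97781915 -0.00999201  0.0175973 ]
66.5 [ 0.018 -0.043  0.168]
65.0 [ 0.018 -0.045  0.166]
63.5 [ 0.017 -0.048  0.163]
62.0 [ 0.017 -0.05   0.161]
60.5 [ 0.017 -0.053  0.158]
```

Request:
{"name": "apply_moves", "arguments": {
  "increments": [
    {"gripper": 0,"delta_pos": [0.019,-0.043,0.168],"dr": [0,0,0]},
    {"gripper": 0,"delta_pos": [0.019,-0.045,0.166],"dr": [0,0,0]},
    {"gripper": 0,"delta_pos": [0.018,-0.048,0.163],"dr": [0,0,0]},
    {"gripper": 0,"delta_pos": [0.018,-0.05,0.161],"dr": [0,0,0]},
    {"gripper": 0,"delta_pos": [0.018,-0.053,0.158],"dr": [0,0,0]}
  ]
}}

```text
t: 22.38
ee_pos: [521.4, 79.0, 108.0]
orientation: [0.355, 1.435, -0.393]
ft_force: [0.1, 5.7, 1.3]
width: 19.8
```

```bash
python3 f.py 3; python3 nxt.py 60.5 1.5 0 0
```

```text
t 22.53 F rail net [1.98 2.54 0.84] sd [0.63 1.62 0.73]
TCP rail [ 38.61  60.72 108.04] last [ 38.73  60.55 108.09] M [ 0.673 -0.51   0.08 ] xax [ 0.0749 -0.0747 -0.9944]
tip px (np.float64(320.5), np.int32(194)) rail [38.3 63.6] rel TCP [-0.4  3. ]
[ 0.97781915 -0.00999201  0.0175973 ]
59.0 [ 0.016 -0.056  0.155]
57.5 [ 0.016 -0.059  0.152]
56.0 [ 0.016 -0.063  0.148]
54.5 [ 0.015 -0.066  0.145]
53.0 [ 0.015 -0.07   0.141]
```

Request:
{"name": "apply_moves", "arguments": {
  "increments": [
    {"gripper": 0,"delta_pos": [0.019,-0.055,0.156],"dr": [0,0,0]},
    {"gripper": 0,"delta_pos": [0.019,-0.058,0.153],"dr": [0,0,0]},
    {"gripper": 0,"delta_pos": [0.019,-0.062,0.149],"dr": [0,0,0]},
    {"gripper": 0,"delta_pos": [0.018,-0.066,0.145],"dr": [0,0,0]},
    {"gripper": 0,"delta_pos": [0.018,-0.07,0.141],"dr": [0,0,0]}
  ]
}}

```text
t: 22.95
ee_pos: [526.7, 72.7, 108.0]
orientation: [0.354, 1.435, -0.393]
ft_force: [0.9, 6.4, 2.8]
width: 19.8
```

```bash
python3 f.py 3; python3 nxt.py 53 1.5 0 0;  python3 nxt.py 45.5 1.5 0 0
```

```text
t 23.1 F rail net [2.93 2.75 1.6 ] sd [0.68 1.69 1.25]
TCP rail [ 41.76  53.18 107.98] last [ 41.88  53.   108.  ] M [ 0.673 -0.664  0.072] xax [ 0.0751 -0.0748 -0.9944]
tip px (np.float64(320.5), np.int32(194)) rail [41.5 56.1] rel TCP [-0.4  3.1]
[ 0.97781915 -0.00999201  0.0175973 ]
51.5 [ 0.015 -0.074  0.138]
50.0 [ 0.014 -0.077  0.134]
48.5 [ 0.014 -0.081  0.13 ]
47.0 [ 0.013 -0.085  0.126]
45.5 [ 0.013 -0.089  0.122]
[ 0.97781915 -0.00999201  0.0175973 ]
44.0 [ 0.013 -0.093  0.118]
42.5 [ 0.012 -0.097  0.114]
41.0 [ 0.012 -0.102  0.11 ]
39.5 [ 0.011 -0.106  0.106]
38.0 [ 0.011 -0.11   0.102]
```

Request:
{"name": "apply_moves", "arguments": {
  "increments": [
    {"gripper": 0,"delta_pos": [0.015,-0.071,0.14],"dr": [0,0,0]},
    {"gripper": 0,"delta_pos": [0.014,-0.074,0.136],"dr": [0,0,0]},
    {"gripper": 0,"delta_pos": [0.014,-0.078,0.132],"dr": [0,0,0]},
    {"gripper": 0,"delta_pos": [0.013,-0.082,0.128],"dr": [0,0,0]},
    {"gripper": 0,"delta_pos": [0.013,-0.087,0.124],"dr": [0,0,0]}
  ]
}}

```text
t: 23.52
ee_pos: [530.9, 66.3, 108.0]
orientation: [0.355, 1.434, -0.393]
ft_force: [1.2, 6.3, 1.9]
width: 19.9
```

```bash
python3 f.py 3
```

```text
t 23.67 F rail net [3.53 2.64 1.67] sd [0.88 1.65 0.64]
TCP rail [ 43.75  45.77 108.  ] last [ 43.79  45.6  108.03] M [ 0.608 -0.844  0.063] xax [ 0.0751 -0.0747 -0.9944]
tip px (np.float64(320.5), np.int32(194)) rail [43.4 48.6] rel TCP [-0.4  3. ]
```

Request:
{"name": "apply_moves", "arguments": {
  "increments": [
    {"gripper": 0,"delta_pos": [0.013,-0.087,0.124],"dr": [0,0,0]},
    {"gripper": 0,"delta_pos": [0.012,-0.092,0.119],"dr": [0,0,0]},
    {"gripper": 0,"delta_pos": [0.012,-0.098,0.114],"dr": [0,0,0]},
    {"gripper": 0,"delta_pos": [0.011,-0.102,0.11],"dr": [0,0,0]},
    {"gripper": 0,"delta_pos": [0.011,-0.106,0.106],"dr": [0,0,0]}
  ]
}}

```text
t: 24.08
ee_pos: [533.8, 59.2, 108.0]
orientation: [0.355, 1.434, -0.393]
ft_force: [2.0, 5.7, 2.5]
width: 19.9
```

```bash
python3 f.py 3; python3 nxt.py 38 1.5 0 0;  python3 nxt.py 30.5 1.5 0 0
```

```text
t 24.23 F rail net [4.11 1.24 2.59] sd [0.89 1.94 0.43]
TCP rail [ 44.28  38.16 108.01] last [ 44.28  37.99 108.01] M [ 0.31  -0.961  0.066] xax [ 0.0748 -0.0749 -0.9944]
tip px (np.float64(320.0), np.int32(195)) rail [44.2 40.1] rel TCP [-0.1  2.1]
[ 0.97781915 -0.00999201  0.0175973 ]
36.5 [ 0.01  -0.114  0.097]
35.0 [ 0.01  -0.118  0.093]
33.5 [ 0.009 -0.123  0.089]
32.0 [ 0.009 -0.127  0.085]
30.5 [ 0.009 -0.131  0.081]
[ 0.97781915 -0.00999201  0.0175973 ]
29.0 [ 0.008 -0.135  0.077]
27.5 [ 0.008 -0.139  0.073]
26.0 [ 0.007 -0.142  0.069]
24.5 [ 0.007 -0.146  0.066]
23.0 [ 0.007 -0.15   0.062]
```

Request:
{"name": "apply_moves", "arguments": {
  "increments": [
    {"gripper": 0,"delta_pos": [0.01,-0.107,0.103],"dr": [0,0,0]},
    {"gripper": 0,"delta_pos": [0.01,-0.113,0.098],"dr": [0,0,0]},
    {"gripper": 0,"delta_pos": [0.01,-0.118,0.094],"dr": [0,0,0]},
    {"gripper": 0,"delta_pos": [0.009,-0.123,0.09],"dr": [0,0,0]},
    {"gripper": 0,"delta_pos": [0.009,-0.128,0.085],"dr": [0,0,0]}
  ]
}}

```text
t: 24.65
ee_pos: [535.3, 51.8, 108.0]
orientation: [0.355, 1.434, -0.393]
ft_force: [3.0, 3.6, 1.6]
width: 20.3
```

```bash
python3 f.py 3
```

```text
t 24.8 F rail net [3.93 0.46 2.06] sd [0.44 1.18 0.56]
TCP rail [ 43.4   30.68 108.01] last [ 43.37  30.54 108.01] M [ 0.086 -1.025  0.06 ] xax [ 0.0747 -0.0748 -0.9944]
tip px (np.float64(319.5), np.int32(196)) rail [43.6 31.8] rel TCP [0.2 1.2]
```

Request:
{"name": "apply_moves", "arguments": {
  "increments": [
    {"gripper": 0,"delta_pos": [0.008,-0.129,0.083],"dr": [0,0,0]},
    {"gripper": 0,"delta_pos": [0.008,-0.133,0.079],"dr": [0,0,0]},
    {"gripper": 0,"delta_pos": [0.008,-0.137,0.074],"dr": [0,0,0]},
    {"gripper": 0,"delta_pos": [0.007,-0.141,0.071],"dr": [0,0,0]},
    {"gripper": 0,"delta_pos": [0.007,-0.145,0.067],"dr": [0,0,0]}
  ]
}}

```text
t: 25.22
ee_pos: [535.3, 44.0, 108.0]
orientation: [0.354, 1.434, -0.393]
ft_force: [2.4, 2.4, 1.7]
width: 19.7
```

```bash
python3 f.py 3; python3 nxt.py 23 1.5 0 0;  python3 nxt.py 15.5 1.5 0 0; python3 nxt.py 8 1.5 0 0
```

```text
t 25.37 F rail net [ 3.51 -1.06  2.68] sd [0.76 1.45 0.4 ]
TCP rail [ 41.02  23.19 107.98] last [ 40.96  23.05 107.97] M [-0.137 -0.96   0.05 ] xax [ 0.0742 -0.0748 -0.9944]
tip px (np.float64(319.5), np.int32(196)) rail [41.1 24.3] rel TCP [0.2 1.2]
[ 0.97781915 -0.00999201  0.0175973 ]
21.5 [ 0.006 -0.153  0.059]
20.0 [ 0.006 -0.157  0.055]
18.5 [ 0.006 -0.16   0.052]
17.0 [ 0.005 -0.163  0.049]
15.5 [ 0.005 -0.166  0.046]
[ 0.97781915 -0.00999201  0.0175973 ]
14.0 [ 0.005 -0.168  0.044]
12.5 [ 0.004 -0.171  0.041]
11.0 [ 0.004 -0.173  0.039]
9.5 [ 0.004 -0.175  0.037]
8.0 [ 0.004 -0.177  0.035]
[ 0.97781915 -0.00999201  0.0175973 ]
6.5 [ 0.004 -0.178  0.034]
5.0 [ 0.003 -0.18   0.032]
3.5 [ 0.003 -0.181  0.031]
2.0 [ 0.003 -0.182  0.03 ]
0.5 [ 0.003 -0.182  0.03 ]
```

Request:
{"name": "apply_moves", "arguments": {
  "increments": [
    {"gripper": 0,"delta_pos": [0.006,-0.149,0.063],"dr": [0,0,0]},
    {"gripper": 0,"delta_pos": [0.006,-0.153,0.059],"dr": [0,0,0]},
    {"gripper": 0,"delta_pos": [0.006,-0.156,0.056],"dr": [0,0,0]},
    {"gripper": 0,"delta_pos": [0.005,-0.159,0.053],"dr": [0,0,0]},
    {"gripper": 0,"delta_pos": [0.005,-0.162,0.05],"dr": [0,0,0]}
  ]
}}

```text
t: 25.78
ee_pos: [534.2, 35.8, 108.0]
orientation: [0.355, 1.434, -0.393]
ft_force: [4.0, 2.9, 1.8]
width: 19.8
```

```bash
python3 f.py 3
```

```text
t 25.93 F rail net [ 3.83 -1.03  2.96] sd [0.35 1.64 0.5 ]
TCP rail [ 37.43  15.68 107.97] last [ 37.3   15.54 107.93] M [-0.287 -0.998  0.034] xax [ 0.074  -0.0747 -0.9945]
tip px (np.float64(319.5), np.int32(196)) rail [37.5 16.8] rel TCP [0.2 1.2]
```

Request:
{"name": "apply_moves", "arguments": {
  "increments": [
    {"gripper": 0,"delta_pos": [0.003,-0.163,0.049],"dr": [0,0,0]},
    {"gripper": 0,"delta_pos": [0.002,-0.166,0.046],"dr": [0,0,0]},
    {"gripper": 0,"delta_pos": [0.002,-0.168,0.044],"dr": [0,0,0]},
    {"gripper": 0,"delta_pos": [0.002,-0.17,0.042],"dr": [0,0,0]},
    {"gripper": 0,"delta_pos": [0.003,-0.172,0.04],"dr": [0,0,0]}
  ]
}}

```text
t: 26.35
ee_pos: [532.0, 27.3, 108.0]
orientation: [0.354, 1.435, -0.393]
ft_force: [3.6, 1.9, 0.5]
width: 19.7
```

```bash
python3 f.py 3
```

```text
t 26.5 F rail net [ 3.41 -1.57  2.08] sd [0.44 1.41 0.49]
TCP rail [ 32.78   8.21 107.97] last [ 32.69   8.07 107.97] M [-0.472 -0.887  0.035] xax [ 0.0734 -0.0747 -0.9945]
tip px (np.float64(319.5), np.int32(196)) rail [32.8  9.3] rel TCP [0.1 1.2]
```

Request:
{"name": "apply_moves", "arguments": {
  "increments": [
    {"gripper": 0,"delta_pos": [0.004,-0.175,0.037],"dr": [0,0,0]},
    {"gripper": 0,"delta_pos": [0.003,-0.177,0.035],"dr": [0,0,0]},
    {"gripper": 0,"delta_pos": [0.003,-0.178,0.034],"dr": [0,0,0]},
    {"gripper": 0,"delta_pos": [0.003,-0.179,0.033],"dr": [0,0,0]},
    {"gripper": 0,"delta_pos": [0.003,-0.179,0.033],"dr": [0,0,0]}
  ]
}}

```text
t: 26.92
ee_pos: [529.3, 18.5, 108.0]
orientation: [0.354, 1.435, -0.393]
ft_force: [4.9, 2.9, 1.0]
width: 19.9
```

```bash
python3 f.py 3; for y in 0.5 -7 -14.5 -22; do python3 nxt.py $y 1.5 0 0|tail -5; done
```

```text
t 27.07 F rail net [ 3.68 -1.69  2.13] sd [0.51 2.02 0.33]
TCP rail [ 27.58   0.62 107.99] last [ 27.48   0.49 108.  ] M [-0.46  -0.875  0.007] xax [ 0.0732 -0.0748 -0.9945]
tip px (np.float64(319.5), np.int32(196)) rail [27.6  1.7] rel TCP [0.1 1.2]
-1.0 [ 0.003 -0.183  0.03 ]
-2.5 [ 0.003 -0.183  0.03 ]
-4.0 [ 0.003 -0.182  0.03 ]
-5.5 [ 0.003 -0.182  0.03 ]
-7.0 [ 0.003 -0.181  0.031]
-8.5 [ 0.004 -0.18   0.032]
-10.0 [ 0.004 -0.179  0.033]
-11.5 [ 0.004 -0.177  0.035]
-13.0 [ 0.004 -0.175  0.037]
-14.5 [ 0.004 -0.173  0.039]
-16.0 [ 0.004 -0.171  0.041]
-17.5 [ 0.005 -0.168  0.044]
-19.0 [ 0.005 -0.166  0.046]
-20.5 [ 0.005 -0.163  0.049]
-22.0 [ 0.006 -0.159  0.053]
-23.5 [ 0.006 -0.156  0.056]
-25.0 [ 0.006 -0.152  0.06 ]
-26.5 [ 0.007 -0.148  0.063]
-28.0 [ 0.007 -0.144  0.067]
-29.5 [ 0.008 -0.14   0.071]
```

Request:
{"name": "apply_moves", "arguments": {
  "increments": [
    {"gripper": 0,"delta_pos": [0.003,-0.18,0.033],"dr": [0,0,0]},
    {"gripper": 0,"delta_pos": [0.003,-0.18,0.033],"dr": [0,0,0]},
    {"gripper": 0,"delta_pos": [0.003,-0.18,0.033],"dr": [0,0,0]},
    {"gripper": 0,"delta_pos": [0.003,-0.179,0.033],"dr": [0,0,0]},
    {"gripper": 0,"delta_pos": [0.003,-0.178,0.034],"dr": [0,0,0]}
  ]
}}

```text
t: 27.48
ee_pos: [526.5, 9.7, 108.0]
orientation: [0.354, 1.435, -0.393]
ft_force: [3.5, 1.7, 1.4]
width: 19.6
```

```bash
python3 f.py 3
```

```text
t 27.63 F rail net [ 3.04 -1.99  2.9 ] sd [0.14 1.62 0.5 ]
TCP rail [ 22.25  -6.85 107.96] last [ 22.15  -6.98 107.94] M [-0.414 -0.658  0.006] xax [ 0.0729 -0.0747 -0.9945]
tip px (np.float64(319.5), np.int32(196)) rail [22.2 -5.7] rel TCP [0.1 1.2]
```

Request:
{"name": "apply_moves", "arguments": {
  "increments": [
    {"gripper": 0,"delta_pos": [0.002,-0.178,0.034],"dr": [0,0,0]},
    {"gripper": 0,"delta_pos": [0.002,-0.177,0.035],"dr": [0,0,0]},
    {"gripper": 0,"delta_pos": [0.002,-0.175,0.037],"dr": [0,0,0]},
    {"gripper": 0,"delta_pos": [0.002,-0.173,0.039],"dr": [0,0,0]},
    {"gripper": 0,"delta_pos": [0.003,-0.171,0.041],"dr": [0,0,0]}
  ]
}}

```text
t: 28.05
ee_pos: [524.0, 1.1, 108.0]
orientation: [0.354, 1.435, -0.393]
ft_force: [2.9, 2.0, 0.1]
width: 19.8
```

```bash
python3 f.py 3
```

```text
t 28.2 F rail net [ 1.93 -1.    1.93] sd [0.53 1.43 0.73]
TCP rail [ 17.38 -14.3  108.01] last [ 17.3  -14.38 108.  ] M [-0.252 -0.486  0.002] xax [ 0.0729 -0.0745 -0.9945]
tip px (np.float64(319.5), np.int32(196)) rail [ 17.4 -13.2] rel TCP [0.1 1.2]
```

Request:
{"name": "apply_moves", "arguments": {
  "increments": [
    {"gripper": 0,"delta_pos": [0.004,-0.169,0.043],"dr": [0,0,0]},
    {"gripper": 0,"delta_pos": [0.005,-0.166,0.046],"dr": [0,0,0]},
    {"gripper": 0,"delta_pos": [0.005,-0.164,0.048],"dr": [0,0,0]},
    {"gripper": 0,"delta_pos": [0.005,-0.161,0.051],"dr": [0,0,0]},
    {"gripper": 0,"delta_pos": [0.006,-0.157,0.055],"dr": [0,0,0]}
  ]
}}

```text
t: 28.62
ee_pos: [522.2, -7.3, 108.0]
orientation: [0.354, 1.436, -0.394]
ft_force: [0.8, 1.4, 0.8]
width: 20.1
```

```bash
python3 f.py 3
```

```text
t 28.77 F rail net [ 0.99 -0.76  2.01] sd [0.25 1.19 0.33]
TCP rail [ 13.24 -21.76 107.99] last [ 13.23 -21.83 108.  ] M [-0.106 -0.183 -0.02 ] xax [ 0.0729 -0.0744 -0.9946]
tip px (np.float64(319.5), np.int32(196)) rail [ 13.3 -20.6] rel TCP [0.  1.2]
```

Request:
{"name": "apply_moves", "arguments": {
  "increments": [
    {"gripper": 0,"delta_pos": [0.005,-0.166,0.046],"dr": [0,0,0]},
    {"gripper": 0,"delta_pos": [0.005,-0.162,0.05],"dr": [0,0,0]},
    {"gripper": 0,"delta_pos": [0.006,-0.157,0.054],"dr": [0,0,0]},
    {"gripper": 0,"delta_pos": [0.006,-0.153,0.058],"dr": [0,0,0]},
    {"gripper": 0,"delta_pos": [0.007,-0.149,0.062],"dr": [0,0,0]}
  ]
}}

```text
t: 29.18
ee_pos: [521.2, -15.5, 108.1]
orientation: [0.354, 1.435, -0.393]
ft_force: [0.4, 1.7, 1.4]
width: 19.9
```

```bash
python3 f.py 3; for y in -29.5 -37 -44.5 -52; do python3 nxt.py $y 1.5 0 0|tail -5; done
```

```text
t 29.33 F rail net [ 0.51 -0.34  1.61] sd [0.25 1.18 0.37]
TCP rail [  9.94 -29.32 108.08] last [  9.94 -29.35 108.11] M [-0.073 -0.136  0.019] xax [ 0.0737 -0.0745 -0.9945]
tip px (np.float64(319.5), np.int32(195)) rail [  9.5 -27.6] rel TCP [-0.5  1.8]
-31.0 [ 0.008 -0.136  0.076]
-32.5 [ 0.008 -0.132  0.08 ]
-34.0 [ 0.009 -0.127  0.084]
-35.5 [ 0.009 -0.123  0.089]
-37.0 [ 0.01  -0.118  0.094]
-38.5 [ 0.01  -0.113  0.098]
-40.0 [ 0.011 -0.109  0.103]
-41.5 [ 0.011 -0.104  0.107]
-43.0 [ 0.012 -0.099  0.112]
-44.5 [ 0.012 -0.095  0.117]
-46.0 [ 0.013 -0.09   0.121]
-47.5 [ 0.013 -0.086  0.126]
-49.0 [ 0.014 -0.081  0.13 ]
-50.5 [ 0.014 -0.077  0.134]
-52.0 [ 0.015 -0.073  0.138]
-53.5 [ 0.015 -0.069  0.142]
-55.0 [ 0.015 -0.065  0.146]
-56.5 [ 0.016 -0.061  0.15 ]
-58.0 [ 0.016 -0.058  0.153]
-59.5 [ 0.017 -0.055  0.156]
```

Request:
{"name": "apply_moves", "arguments": {
  "increments": [
    {"gripper": 0,"delta_pos": [-0.002,-0.021,-0.021],"dr": [0,0,0]},
    {"gripper": 0,"delta_pos": [-0.002,-0.021,-0.021],"dr": [0,0,0]},
    {"gripper": 0,"delta_pos": [0,0,0],"dr": [0,0,0]},
    {"gripper": 0,"delta_pos": [0,0,0],"dr": [0,0,0]},
    {"gripper": 0,"delta_pos": [0,0,0],"dr": [0,0,0]}
  ]
}}

```text
t: 29.75
ee_pos: [521.0, -15.6, 108.2]
orientation: [0.354, 1.434, -0.393]
ft_force: [1.8, -1.7, -1.3]
width: 19.7
```

```bash
python3 f.py 3
```

```text
t 29.9 F rail net [ 1.33 -1.93 -0.13] sd [0.28 0.45 0.25]
TCP rail [  9.73 -29.14 108.17] last [  9.72 -29.13 108.16] M [-0.446 -0.363  0.014] xax [ 0.0743 -0.0744 -0.9945]
tip px (np.float64(319.5), np.int32(196)) rail [ 10. -28.] rel TCP [0.3 1.2]
```

Request:
{"name": "apply_moves", "arguments": {
  "increments": [
    {"gripper": 0,"delta_pos": [0.02,-0.04,0.02],"dr": [0,0,0]},
    {"gripper": 0,"delta_pos": [0.015,-0.132,0.08],"dr": [0,0,0]},
    {"gripper": 0,"delta_pos": [0.01,-0.127,0.084],"dr": [0,0,0]},
    {"gripper": 0,"delta_pos": [0.009,-0.123,0.089],"dr": [0,0,0]},
    {"gripper": 0,"delta_pos": [0.01,-0.118,0.094],"dr": [0,0,0]}
  ]
}}

```text
t: 30.32
ee_pos: [521.4, -22.0, 107.9]
orientation: [0.354, 1.435, -0.393]
ft_force: [0.3, 2.1, 1.8]
width: 19.9
```

```bash
python3 f.py 3
```

```text
t 30.47 F rail net [ 0.52 -0.32  2.79] sd [0.24 1.29 0.2 ]
TCP rail [  8.2  -35.73 107.91] last [  8.19 -35.89 107.93] M [-0.036 -0.258  0.012] xax [ 0.0738 -0.0747 -0.9945]
tip px (np.float64(320.0), np.int32(195)) rail [  8.  -33.7] rel TCP [-0.2  2.2]
```

Request:
{"name": "apply_moves", "arguments": {
  "increments": [
    {"gripper": 0,"delta_pos": [-0.002,-0.028,-0.028],"dr": [0,0,0]},
    {"gripper": 0,"delta_pos": [-0.002,-0.028,-0.028],"dr": [0,0,0]},
    {"gripper": 0,"delta_pos": [0,0,0],"dr": [0,0,0]},
    {"gripper": 0,"delta_pos": [0,0,0],"dr": [0,0,0]},
    {"gripper": 0,"delta_pos": [0,0,0],"dr": [0,0,0]}
  ]
}}

```text
t: 30.88
ee_pos: [521.2, -22.4, 108.0]
orientation: [0.354, 1.434, -0.393]
ft_force: [3.1, -1.3, 1.3]
width: 19.8
```

```bash
python3 f.py 3
```

```text
t 31.03 F rail net [ 2.31 -2.12  2.3 ] sd [0.26 0.03 0.59]
TCP rail [  7.86 -35.67 107.98] last [  7.85 -35.64 107.98] M [-0.542 -0.657  0.01 ] xax [ 0.0746 -0.0745 -0.9944]
tip px (np.float64(320.0), np.int32(195)) rail [  7.8 -33.5] rel TCP [-0.1  2.1]
```

Request:
{"name": "apply_moves", "arguments": {
  "increments": [
    {"gripper": 0,"delta_pos": [0.01,-0.121,0.091],"dr": [0,0,0]},
    {"gripper": 0,"delta_pos": [0.01,-0.116,0.095],"dr": [0,0,0]},
    {"gripper": 0,"delta_pos": [0.011,-0.112,0.1],"dr": [0,0,0]},
    {"gripper": 0,"delta_pos": [0.011,-0.107,0.104],"dr": [0,0,0]},
    {"gripper": 0,"delta_pos": [0.012,-0.102,0.109],"dr": [0,0,0]}
  ]
}}

```text
t: 31.45
ee_pos: [522.6, -28.9, 107.9]
orientation: [0.356, 1.435, -0.393]
ft_force: [1.1, 7.2, 2.4]
width: 19.8
```

```bash
python3 f.py 3; python3 nxt.py -43 1.5 0 0; python3 nxt.py -50.5 1.5 0 0;python3 nxt.py -58 1.5 0 0; python3 nxt.py -65.5 1.5 0 0
```

```text
t 31.6 F rail net [3.17 2.26 2.88] sd [0.76 2.4  0.21]
TCP rail [  7.33 -42.62 107.89] last [  7.33 -42.83 107.91] M [ 0.551 -0.905  0.081] xax [ 0.0744 -0.0739 -0.9945]
tip px (np.float64(320.0), np.int32(195)) rail [  7.2 -40.5] rel TCP [-0.1  2.3]
[ 0.97781915 -0.00999201  0.0175973 ]
-44.5 [ 0.012 -0.095  0.117]
-46.0 [ 0.013 -0.09   0.121]
-47.5 [ 0.013 -0.086  0.126]
-49.0 [ 0.014 -0.081  0.13 ]
-50.5 [ 0.014 -0.077  0.134]
[ 0.97781915 -0.00999201  0.0175973 ]
-52.0 [ 0.015 -0.073  0.138]
-53.5 [ 0.015 -0.069  0.142]
-55.0 [ 0.015 -0.065  0.146]
-56.5 [ 0.016 -0.061  0.15 ]
-58.0 [ 0.016 -0.058  0.153]
[ 0.97781915 -0.00999201  0.0175973 ]
-59.5 [ 0.016 -0.055  0.156]
-61.0 [ 0.017 -0.052  0.16 ]
-62.5 [ 0.017 -0.049  0.162]
-64.0 [ 0.017 -0.046  0.165]
-65.5 [ 0.018 -0.044  0.167]
[ 0.97781915 -0.00999201  0.0175973 ]
-67.0 [ 0.018 -0.041  0.17 ]
-68.5 [ 0.018 -0.039  0.172]
-70.0 [ 0.018 -0.038  0.173]
-71.5 [ 0.018 -0.036  0.175]
-73.0 [ 0.019 -0.035  0.176]
```

Request:
{"name": "apply_moves", "arguments": {
  "increments": [
    {"gripper": 0,"delta_pos": [0.011,-0.092,0.12],"dr": [0,0,0]},
    {"gripper": 0,"delta_pos": [0.012,-0.087,0.124],"dr": [0,0,0]},
    {"gripper": 0,"delta_pos": [0.012,-0.083,0.129],"dr": [0,0,0]},
    {"gripper": 0,"delta_pos": [0.013,-0.078,0.133],"dr": [0,0,0]},
    {"gripper": 0,"delta_pos": [0.014,-0.074,0.137],"dr": [0,0,0]}
  ]
}}

```text
t: 32.02
ee_pos: [525.7, -35.5, 107.8]
orientation: [0.356, 1.437, -0.393]
ft_force: [0.6, 6.5, 4.6]
width: 20.1
```

```bash
python3 f.py 3
```

```text
t 32.17 F rail net [2.28 2.55 4.42] sd [0.55 1.98 0.63]
TCP rail [  8.44 -49.99 107.79] last [  8.54 -50.32 107.83] M [ 0.728 -0.672  0.081] xax [ 0.0735 -0.0739 -0.9946]
tip px (np.float64(320.5), np.int32(194)) rail [  7.9 -47. ] rel TCP [-0.6  3.3]
```

Request:
{"name": "apply_moves", "arguments": {
  "increments": [
    {"gripper": 0,"delta_pos": [0.009,-0.071,0.14],"dr": [0,0,0]},
    {"gripper": 0,"delta_pos": [0.009,-0.067,0.144],"dr": [0,0,0]},
    {"gripper": 0,"delta_pos": [0.01,-0.063,0.148],"dr": [0,0,0]},
    {"gripper": 0,"delta_pos": [0.012,-0.06,0.151],"dr": [0,0,0]},
    {"gripper": 0,"delta_pos": [0.013,-0.057,0.154],"dr": [0,0,0]}
  ]
}}

```text
t: 32.58
ee_pos: [530.2, -41.9, 107.8]
orientation: [0.355, 1.438, -0.394]
ft_force: [-0.3, 7.6, 4.4]
width: 20.2
```

```bash
python3 f.py 3
```

```text
t 32.73 F rail net [1.75 4.01 3.66] sd [0.53 1.9  0.98]
TCP rail [ 10.95 -57.41 107.81] last [ 11.12 -57.69 107.87] M [ 1.017 -0.409  0.094] xax [ 0.0726 -0.0736 -0.9946]
tip px (np.float64(320.5), np.int32(194)) rail [ 10.4 -54.4] rel TCP [-0.7  3.3]
```

Request:
{"name": "apply_moves", "arguments": {
  "increments": [
    {"gripper": 0,"delta_pos": [0.014,-0.051,0.16],"dr": [0,0,0]},
    {"gripper": 0,"delta_pos": [0.014,-0.048,0.164],"dr": [0,0,0]},
    {"gripper": 0,"delta_pos": [0.015,-0.045,0.166],"dr": [0,0,0]},
    {"gripper": 0,"delta_pos": [0.015,-0.042,0.169],"dr": [0,0,0]},
    {"gripper": 0,"delta_pos": [0.016,-0.04,0.171],"dr": [0,0,0]}
  ]
}}

```text
t: 33.15
ee_pos: [536.5, -48.2, 107.8]
orientation: [0.354, 1.438, -0.394]
ft_force: [-2.4, 4.1, 3.1]
width: 20.1
```

```bash
python3 f.py 3
```

```text
t 33.3 F rail net [-0.29  1.2   2.6 ] sd [1.14 1.76 0.76]
TCP rail [ 15.22 -65.4  107.9 ] last [ 15.49 -65.75 107.99] M [0.376 0.023 0.031] xax [ 0.0729 -0.0745 -0.9946]
tip px (np.float64(320.5), np.int32(194)) rail [ 14.8 -62.6] rel TCP [-0.7  3.2]
```

Request:
{"name": "apply_moves", "arguments": {
  "increments": [
    {"gripper": 0,"delta_pos": [0.016,-0.044,0.167],"dr": [0,0,0]},
    {"gripper": 0,"delta_pos": [0.016,-0.042,0.169],"dr": [0,0,0]},
    {"gripper": 0,"delta_pos": [-0.002,-0.028,-0.028],"dr": [0,0,0]},
    {"gripper": 0,"delta_pos": [-0.002,-0.028,-0.028],"dr": [0,0,0]},
    {"gripper": 0,"delta_pos": [0,0,0],"dr": [0,0,0]}
  ]
}}

```text
t: 33.72
ee_pos: [539.9, -51.2, 108.3]
orientation: [0.354, 1.434, -0.393]
ft_force: [0.9, 0.7, -0.8]
width: 20.0
```

```bash
python3 f.py 3
```

```text
t 33.87 F rail net [ 0.96 -0.21  0.03] sd [0.61 0.5  0.49]
TCP rail [ 17.14 -68.64 108.29] last [ 17.08 -68.56 108.29] M [-0.022 -0.166 -0.018] xax [ 0.0742 -0.0744 -0.9945]
tip px (np.float64(320.5), np.int32(194)) rail [ 16.7 -65.6] rel TCP [-0.3  2.9]
```

Request:
{"name": "apply_moves", "arguments": {
  "increments": [
    {"gripper": 0,"delta_pos": [0.02,0,-0.002],"dr": [0,0,0]},
    {"gripper": 0,"delta_pos": [0.02,0,-0.002],"dr": [0,0,0]},
    {"gripper": 0,"delta_pos": [-0.002,-0.018,-0.018],"dr": [0,0,0]},
    {"gripper": 0,"delta_pos": [-0.002,-0.018,-0.018],"dr": [0,0,0]},
    {"gripper": 0,"delta_pos": [0,0,0],"dr": [0,0,0]}
  ]
}}

```text
t: 34.28
ee_pos: [539.5, -51.1, 108.0]
orientation: [0.354, 1.434, -0.393]
ft_force: [1.8, 0.2, 0.4]
width: 20.2
```

```bash
python3 f.py 3
```

```text
t 34.43 F rail net [ 2.01 -0.38  1.48] sd [0.24 0.49 0.31]
TCP rail [ 16.85 -68.51 108.04] last [ 16.82 -68.5  108.02] M [ 0.045 -0.427  0.009] xax [ 0.0747 -0.0744 -0.9944]
tip px (np.float64(320.5), np.int32(194)) rail [ 16.5 -65.5] rel TCP [-0.3  3. ]
```

Request:
{"name": "apply_moves", "arguments": {
  "increments": [
    {"gripper": 0,"delta_pos": [0.005,-0.018,-0.018],"dr": [0,0,0]},
    {"gripper": 0,"delta_pos": [0.005,-0.018,-0.018],"dr": [0,0,0]},
    {"gripper": 0,"delta_pos": [0.018,-0.041,0.17],"dr": [0,0,0]},
    {"gripper": 0,"delta_pos": [0.018,-0.039,0.172],"dr": [0,0,0]},
    {"gripper": 0,"delta_pos": [0,0,0],"dr": [0,0,0]}
  ]
}}

```text
t: 34.85
ee_pos: [540.9, -52.9, 107.7]
orientation: [0.356, 1.436, -0.393]
ft_force: [0.6, 6.6, 4.3]
width: 19.5
```

```bash
python3 f.py 3
```

```text
t 35.0 F rail net [2.18 6.54 5.15] sd [0.3  0.35 0.11]
TCP rail [ 17.64 -70.62 107.75] last [ 17.64 -70.63 107.76] M [ 1.466 -0.54   0.082] xax [ 0.0733 -0.0727 -0.9947]
tip px (np.float64(320.5), np.int32(193)) rail [ 16.4 -66.7] rel TCP [-1.2  3.9]
```

The right end is done, with about 5.7 N normal to the edge and 5 N on the sheet, held for over 0.1 s. Now I'll lift, turn and carry the scriber back.

Request:
{"name": "apply_moves", "arguments": {
  "increments": [
    {"gripper": 0,"delta_pos": [-0.497,0,0.051],"dr": [0,0,0]},
    {"gripper": 0,"delta_pos": [-1.492,0,0.154],"dr": [0,0,0]},
    {"gripper": 0,"delta_pos": [-2.486,0,0.257],"dr": [0,0,0]},
    {"gripper": 0,"delta_pos": [-2.486,0,0.257],"dr": [0,0,0]},
    {"gripper": 0,"delta_pos": [0,0,0],"dr": [0.1,0,-0.0104]}
  ]
}}

```text
t: 35.42
ee_pos: [542.5, -54.1, 181.3]
orientation: [0.427, 1.417, -0.474]
ft_force: [1.2, -0.1, -0.7]
width: 19.5
```

Request:
{"name": "apply_moves", "arguments": {
  "increments": [
    {"gripper": 0,"delta_pos": [0,0,0],"dr": [0.1,0,-0.0104]},
    {"gripper": 0,"delta_pos": [0,0,0],"dr": [0.1,0,-0.0104]},
    {"gripper": 0,"delta_pos": [0,0,0],"dr": [0,-0.015,0]},
    {"gripper": 0,"delta_pos": [0,0,0],"dr": [0,0,0]},
    {"gripper": 0,"delta_pos": [0,0,0],"dr": [0,0,0]}
  ]
}}

```text
t: 35.83
ee_pos: [540.3, -53.4, 177.2]
orientation: [0.565, 1.372, -0.638]
ft_force: [0.8, -0.4, -1.2]
width: 19.9
```

```bash
python3 - <<'E'
from h import *
o,R=st(); print(R.round(4)); go((492.8,-348.3,182),np.radians(45))
E
python3 f.py 2
```

```text
[[ 0.0833  0.7049  0.7044]
 [-0.0842  0.7093 -0.6998]
 [-0.993  -0.001   0.1185]]
t 35.8333 ee [540.3 -53.4 177.2] delta cm [  1.61 -24.27  17.35]
tool y yaw 45.18 xaxis [ 0.0833 -0.0842 -0.993 ] F [ 0.75 -0.36 -1.19] q [-0.08  0.34  1.91 -0.11  0.8  -0.79]
  turn world -0.003 tool-x 0.003
  turn world 3.138 tool-x -3.138
  turn world -3.145 tool-x 3.145
t 35.93 F rail net [ 0.52 -0.44  0.23] sd [0.11 0.12 0.48]
TCP rail [ 17.13 -71.12 177.3 ] last [ 17.34 -71.25 177.4 ] M [0.06  0.056 0.006] xax [ 0.055  -0.1054 -0.9929]
tip px (np.float64(319.5), np.int32(194)) rail [ 29.8 -93.4] rel TCP [ 12.5 -22.1]
```

Request:
{"name": "apply_moves", "arguments": {
  "increments": [
    {"gripper": 0,"delta_pos": [0.1,-1.517,1.084],"dr": [0,0,0]},
    {"gripper": 0,"delta_pos": [0.1,-1.517,1.084],"dr": [0,0,0]},
    {"gripper": 0,"delta_pos": [0.2,-3.034,2.169],"dr": [0,0,0]},
    {"gripper": 0,"delta_pos": [0.2,-3.034,2.169],"dr": [0,0,0]},
    {"gripper": 0,"delta_pos": [0.2,-3.034,2.169],"dr": [0,0,0]}
  ]
}}

```text
t: 36.35
ee_pos: [516.5, -202.1, 180.1]
orientation: [0.566, 1.371, -0.638]
ft_force: [1.3, -0.0, -1.0]
width: 20.3
```

Request:
{"name": "apply_moves", "arguments": {
  "increments": [
    {"gripper": 0,"delta_pos": [0.2,-3.034,2.169],"dr": [0,0,0]},
    {"gripper": 0,"delta_pos": [0.2,-3.034,2.169],"dr": [0,0,0]},
    {"gripper": 0,"delta_pos": [0.2,-3.034,2.169],"dr": [0,0,0]},
    {"gripper": 0,"delta_pos": [0.1,-1.517,1.084],"dr": [0,0,0]},
    {"gripper": 0,"delta_pos": [0.1,-1.517,1.084],"dr": [0,0,0]}
  ]
}}

```text
t: 36.77
ee_pos: [491.9, -350.4, 182.3]
orientation: [0.568, 1.37, -0.64]
ft_force: [-0.1, 0.1, -0.4]
width: 20.4
```

Request:
{"name": "apply_moves", "arguments": {
  "increments": [
    {"gripper": 0,"delta_pos": [0,0,0],"dr": [0,0,0]},
    {"gripper": 0,"delta_pos": [0,0,0],"dr": [0,0,0]},
    {"gripper": 0,"delta_pos": [0,0,0],"dr": [0,0,0]},
    {"gripper": 0,"delta_pos": [0,0,0],"dr": [0,0,0]},
    {"gripper": 0,"delta_pos": [0,0,0],"dr": [0,0,0]}
  ]
}}

```text
t: 37.18
ee_pos: [493.0, -347.1, 182.4]
orientation: [0.567, 1.371, -0.638]
ft_force: [0.1, -1.2, -0.4]
width: 19.9
```

```bash
python3 - <<'E'
from h import *
go((492.8,-348.5,150),np.radians(45)); o,R=st()
p=np.r_[o['ee_pos'][:2],o['ee_pos'][2]-87.7]; hole=[492.8,-348.5,50]
ims=[]
for n in['scene','side','wrist']:
    d=cam(n); u=proj(d,[p,hole]); b=[int(u[:,0].mean())-30,int(u[:,1].mean())-50]; print(n,u.round(1),b)
    ims.append(cv2.resize(d['img'][b[1]:b[1]+90,b[0]:b[0]+60],None,fx=4.3,fy=4.3,interpolation=2))
cv2.imwrite('pics/h1.png',cv2.cvtColor(np.hstack(ims),cv2.COLOR_RGB2BGR))
E
```

```text
t 37.1833 ee [ 493.  -347.1  182.4] delta cm [ 3.23 -0.11 -0.3 ]
tool y yaw 45.09 xaxis [ 0.0847 -0.0839 -0.9929] F [ 0.09 -1.18 -0.45] q [-0.62  0.4   1.8  -0.03  0.82 -1.39]
  turn world -0.002 tool-x 0.002
  turn world 3.14 tool-x -3.14
  turn world -3.143 tool-x 3.143
scene [[198.5 181.9]
 [200.9 195.6]] [169, 138]
side [[336.4 264.6]
 [335.9 279.3]] [306, 221]
wrist [[318.5 194.7]
 [317.5 178.3]] [287, 136]
```

View pics/h1.png

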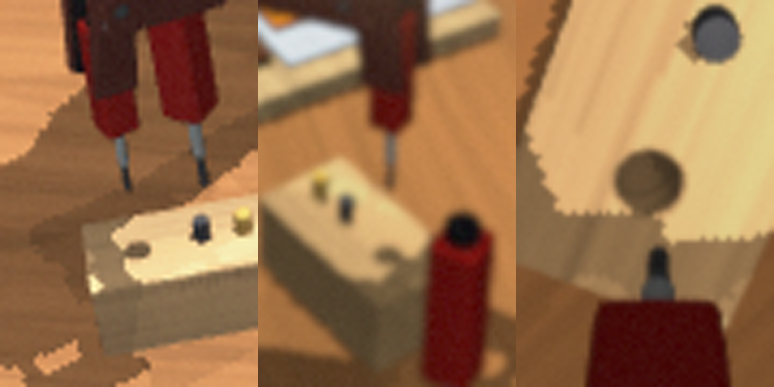

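In the scene panel the tip is at full-frame (198.5,182.2) and the hole at (201.1,195.7). The side panel has the tip at (336.7,264.0) and the hole at (336.7,280.1), and the wrist panel has the hole at (317.7,177.9). All are within a pixel of prediction, apart from the wrist view of the tip at about 2 px.

Request:
{"name": "apply_moves", "arguments": {
  "increments": [
    {"gripper": 0,"delta_pos": [1.0,0,-0.12],"dr": [0,0,0]},
    {"gripper": 0,"delta_pos": [1.0,0,-0.12],"dr": [0,0,0]},
    {"gripper": 0,"delta_pos": [0.98,0,-0.116],"dr": [0,0,0]},
    {"gripper": 0,"delta_pos": [0,0,0],"dr": [0,0,0]},
    {"gripper": 0,"delta_pos": [0,0,0],"dr": [0,0,0]}
  ]
}}

```text
t: 37.75
ee_pos: [492.1, -347.8, 151.1]
orientation: [0.568, 1.372, -0.639]
ft_force: [-0.3, -0.3, -0.5]
width: 20.0
```

Request:
{"name": "apply_moves", "arguments": {
  "increments": [
    {"gripper": 0,"delta_pos": [0,0,0],"dr": [0,0,0]},
    {"gripper": 0,"delta_pos": [0,0,0],"dr": [0,0,0]},
    {"gripper": 0,"delta_pos": [0,0,0],"dr": [0,0,0]},
    {"gripper": 0,"delta_pos": [0,0,0],"dr": [0,0,0]},
    {"gripper": 0,"delta_pos": [0,0,0],"dr": [0,0,0]}
  ]
}}

```text
t: 38.17
ee_pos: [492.9, -348.4, 152.8]
orientation: [0.568, 1.369, -0.64]
ft_force: [0.0, 0.1, -0.4]
width: 19.6
```

```bash
python3 - <<'E'
from h import *
go((492.9,-348.6,95),np.radians(45))
E
```

```text
t 38.1667 ee [ 492.9 -348.4  152.8] delta cm [ 5.74 -0.02 -0.69]
tool y yaw 45.0 xaxis [ 0.0854 -0.0847 -0.9927] F [ 0.01  0.1  -0.41] q [-0.63  0.45  1.81 -0.03  0.76 -1.39]
  turn world -0.0 tool-x 0.0
  turn world 3.142 tool-x -3.142
  turn world -3.142 tool-x 3.142
```

Request:
{"name": "apply_moves", "arguments": {
  "increments": [
    {"gripper": 0,"delta_pos": [0.8,0,-0.096],"dr": [0,0,0]},
    {"gripper": 0,"delta_pos": [0.8,0,-0.096],"dr": [0,0,0]},
    {"gripper": 0,"delta_pos": [0.8,0,-0.096],"dr": [0,0,0]},
    {"gripper": 0,"delta_pos": [0.8,0,-0.096],"dr": [0,0,0]},
    {"gripper": 0,"delta_pos": [0.8,0,-0.096],"dr": [0,0,0]}
  ]
}}

```text
t: 38.58
ee_pos: [492.5, -348.1, 110.9]
orientation: [0.568, 1.371, -0.64]
ft_force: [0.1, 0.2, -1.0]
width: 19.5
```

Request:
{"name": "apply_moves", "arguments": {
  "increments": [
    {"gripper": 0,"delta_pos": [0.5,0,-0.06],"dr": [0,0,0]},
    {"gripper": 0,"delta_pos": [0.5,0,-0.06],"dr": [0,0,0]},
    {"gripper": 0,"delta_pos": [0.4,0,-0.05],"dr": [0,0,0]},
    {"gripper": 0,"delta_pos": [0.3,0,-0.036],"dr": [0,0,0]},
    {"gripper": 0,"delta_pos": [0,0,0],"dr": [0,0,0]}
  ]
}}

```text
t: 39.0
ee_pos: [492.6, -348.1, 94.5]
orientation: [0.568, 1.371, -0.64]
ft_force: [-0.2, 0.3, -0.8]
width: 20.0
```

```bash
python3 f.py 3
```

```text
t 39.15 F rail net [-0.2   0.48  0.13] sd [0.32 0.7  0.46]
TCP rail [-116.36 -338.29   94.97] last [-116.22 -338.5    95.37] M [ 0.057  0.064 -0.035] xax [ 0.0562 -0.1063 -0.9927]
no tip
```

Request:
{"name": "apply_moves", "arguments": {
  "increments": [
    {"gripper": 0,"delta_pos": [0.1,0,-0.012],"dr": [0,0,0]},
    {"gripper": 0,"delta_pos": [0.1,0,-0.012],"dr": [0,0,0]},
    {"gripper": 0,"delta_pos": [0.05,0,-0.006],"dr": [0,0,0]},
    {"gripper": 0,"delta_pos": [0,0,0],"dr": [0,0,0]},
    {"gripper": 0,"delta_pos": [0,0,0],"dr": [0,0,0]}
  ]
}}

```text
t: 39.57
ee_pos: [492.9, -348.4, 92.8]
orientation: [0.568, 1.37, -0.64]
ft_force: [-0.5, 0.4, 0.5]
width: 20.0
```

```bash
python3 f.py 3
```

```text
t 39.72 F rail net [-0.35  0.13  1.52] sd [0.25 0.46 0.37]
TCP rail [-116.29 -338.39   92.75] last [-116.3  -338.38   92.72] M [0.054 0.069 0.004] xax [ 0.056  -0.106  -0.9928]
no tip
```

Contact at the expected 92.7 mm, so the shoulder is home. Releasing.

Request:
{"name": "apply_moves", "arguments": {
  "increments": [
    {"gripper": 40,"delta_pos": [0.01,0,0],"dr": [0,0,0]},
    {"gripper": 70,"delta_pos": [0,0,0],"dr": [0,0,0]},
    {"gripper": 100,"delta_pos": [0,0,0],"dr": [0,0,0]},
    {"gripper": 100,"delta_pos": [0,0,0],"dr": [0,0,0]},
    {"gripper": 100,"delta_pos": [0,0,0],"dr": [0,0,0]}
  ]
}}

```text
t: 40.13
ee_pos: [492.8, -348.3, 92.4]
orientation: [0.568, 1.37, -0.64]
ft_force: [0.6, 0.3, 0.3]
width: 49.6
```

Request:
{"name": "apply_moves", "arguments": {
  "increments": [
    {"gripper": 100,"delta_pos": [0,0,0],"dr": [0,0,0]},
    {"gripper": 100,"delta_pos": [0,0,0],"dr": [0,0,0]},
    {"gripper": 100,"delta_pos": [0,0,0],"dr": [0,0,0]},
    {"gripper": 100,"delta_pos": [0,0,0],"dr": [0,0,0]},
    {"gripper": 100,"delta_pos": [0,0,0],"dr": [0,0,0]}
  ]
}}

```text
t: 40.55
ee_pos: [492.8, -348.3, 92.5]
orientation: [0.568, 1.37, -0.64]
ft_force: [0.4, -0.2, -0.4]
width: 83.4
```

Request:
{"name": "apply_moves", "arguments": {
  "increments": [
    {"gripper": 100,"delta_pos": [-0.8,0,0.096],"dr": [0,0,0]},
    {"gripper": 100,"delta_pos": [-1.5,0,0.18],"dr": [0,0,0]},
    {"gripper": 100,"delta_pos": [-3,0,0.36],"dr": [0,0,0]},
    {"gripper": 100,"delta_pos": [-3,0,0.36],"dr": [0,0,0]},
    {"gripper": 100,"delta_pos": [-3,0,0.36],"dr": [0,0,0]}
  ]
}}

```text
t: 40.97
ee_pos: [492.5, -348.1, 207.8]
orientation: [0.568, 1.37, -0.64]
ft_force: [0.5, -0.4, -0.8]
width: 88.0
```

```bash
python3 - <<'E'
from h import *
o=ctrl.get_obs(); print(o['t'],o['ee_pos'],o['width'])
d=cam('scene'); e=cam('side'); hole=[492.8,-348.5,50]; ims=[]
w=cam('wrist'); hsv=cv2.cvtColor(w['img'],cv2.COLOR_RGB2HSV)
for n,x in(('scene',d),('side',e)):
    old=dict(np.load(n+'0.npz'))['img'].astype(int); u=proj(x,[[492.8,-348.5,z] for z in(50,120,126)]); b=[int(u[0,0])-40,int(u[0,1])-50]
    hs=cv2.cvtColor(x['img'],cv2.COLOR_RGB2HSV); H,S,V=[hs[...,i].astype(int) for i in range(3)]
    for tag,im in(('old',old.astype(np.uint8)),('new',x['img'])):
        hh=cv2.cvtColor(im,cv2.COLOR_RGB2HSV).astype(int); m=((hh[...,0]<6)|(hh[...,0]>174))&(hh[...,1]>170)&(hh[...,2]>60); c=np.zeros_like(m); c[int(u[2,1]):int(u[0,1])+6,int(u[0,0])-11:int(u[0,0])+9]=1
        ys,xs=np.where(m&c); print(n,tag,'red px',len(xs),'rows',ys.min(),ys.max(),'mean',xs.mean().round(1),ys.mean().round(1))
    ims+=[cv2.resize(x['img'][b[1]:b[1]+80,b[0]:b[0]+80],None,fx=4.5,fy=4.5,interpolation=2)]
cv2.imwrite('pics/end.png',cv2.cvtColor(np.hstack(ims),cv2.COLOR_RGB2BGR))
# bystanders: picture differences
o0=dict(np.load('scene0.npz'))['img'].astype(int); df=np.abs(d['img'].astype(int)-o0).max(2)>60
for n,(x0,y0,x1,y1) in dict(tape=(450,198,498,238),spray=(470,215,530,322),square=(145,240,215,305)).items(): print(n,'changed px',df[y0:y1,x0:x1].sum(),'of',(x1-x0)*(y1-y0))
E
```

```text
40.9667 [ 492.45086344 -348.07667166  207.84475689] 87.98223032451455
scene old red px 193 rows 172 198 mean 198.2 185.6
scene new red px 218 rows 173 198 mean 199.2 185.3
side old red px 185 rows 257 281 mean 336.4 268.3
side new red px 175 rows 256 281 mean 335.8 268.1
tape changed px 0 of 1920
spray changed px 0 of 6420
square changed px 0 of 4550
```

View pics/end.png

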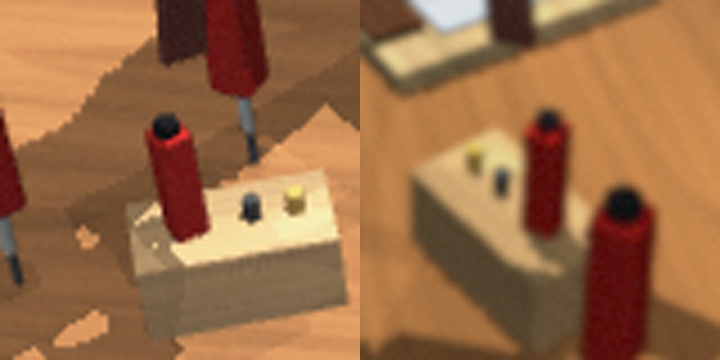

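Both panels show the scriber upright and seated in its hole, with its handle on the block top at (185,235) and (545,235), and the gripper clear. The red pixels match the start pictures to about 1 px.

```bash
python3 -c "
from workcell import ctrl
print(ctrl.close_job())"
```

```text
the job is handed in; nothing more can be done
None
```

I took the small scriber from the block, scribed the curved edge from the left end to the right end, and put the scriber back. I handed the job in at about 41 s; no verdict was reported.

**Left end:** Two first tries at about y = 70–80 mm tilted the scriber in the jaws. I lifted there, outside the ±55 mm band, set it upright, turned the jaws to 45° and started again.

**Stroke:** From y = +73 to −71 mm the point stayed down, following the edge by force. Between moves the readings were usually 1–4 N on the edge and 1–4 N on the sheet. The last press at the right end was about 6 N on the edge and 5 N on the sheet. Force readings at the ends of moves reached about 8 N.

**Weakest stretch:** Contact was light around y = −22 to −36 mm, so I pressed again in place. While pressing at about −29 mm the sheet force briefly read about zero. It also read about zero just before the last presses at the right end. I judged every section to have had contact long enough, but nothing confirmed it.

**Final checks:**
- **Seating:** the shoulder met the block at the same height as when I gripped it. In both cameras the scriber looks upright and within about 1 px of where it started.
- **Bystanders:** no pixels changed in the picture around the tape, square and spray bottle.
- **Gripper:** open, clear of the scriber and raised about 115 mm above the grip height.

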